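# Lamp-cure a batch of bow frogs on the bench carousel

### The arm

A 6-joint arm with a two-finger parallel gripper is mounted at the origin on the work surface. World frame = base frame: x ahead of the robot, y to its left, z up, the work surface at z = 0. Lengths are in m, angles in degrees, forces in N, time in s.
With the tool pointing down it reaches from about 0.275 to 0.85 m from the base axis. Payload 19 kg.
Tool frame: the origin (TCP) lies at the very end of the fingers, on their centre line; the grasp point (between the pads) lies 19 mm behind it (env.pinch_z is the distance from the TCP to the grasp point, in m); z points along the fingers, y is the line along which they close (so a half turn about z gives the same grasp; the last joint's range is limited). The gripper opens to 85 mm and grips with 20 to 120 N. Pads are 22 mm wide; open, the fingers measure 114 mm over their backs; the gripper's body (76 mm by 85 mm) begins 54 mm behind the grasp point. The pads swing forward as they close: fully open they stand 13 mm farther back than shut.
Start: joints at [-83.193, 8.623, 82.357, -0, 89.026, -7.678], TCP at [0.144, -0.557, 0.231] pointing down, gripper open.
Joint ranges: [-160.23, 160.23], [-39.13, 120.54], [6.94, 153.29], [-79.49, 259.48], [9.18, 160.14], [-161.06, 161.06]. Speed limits (degrees/s): [108.29, 108.29, 127.2, 172.46, 172.46, 172.46].

### API

Orientations are given as a 3x3 rotation matrix whose columns are the frame's x, y, z axes.
In Python, from station import env gives the robot as it stands.
- The arm moves only by the tool move_arm, never from a script. Its argument "plan" is one flat list of numbers, 4 for each row, row after row: the shift along the tool's x, y, z in m, then the turn about the tool's z in rad. A call has 1 to 8 rows; each row shifts and turns the commanded pose from where the row before left it, along the tool's axes as they then stand; what a row does not reach is not made up. A row lasts 1/10 s, in which the tool goes at most 50 mm and 8.59 degrees, less where a joint would pass 70% of its speed; a pose out of reach is approached as far as the arm can. A call with a gripper value outside its range is refused whole. "fingers" is the gripper's target within -1 to 1 (fully open at 1, half-way at 0, shut at -1), set as the call begins (left out, the last holds). The fingers move at their own pace and stop on an object; "newtons" is the grip in N (left out, the last holds). Time passes only in rows, so rows that do not move let the fingers close. It gives the time, the measured TCP pose, the force, the opening and the grip force at its end, in the units of the state.
- env.sense(): the state, without advancing time (a new reading comes with each control period).
- env.read_camera(name): name is "scene" or "top"; returns a dict with "image" (480x640x3 uint8, red, green, blue), "fx", "fy", "cx", "cy" (pixels), "rvec" (rotation vector, rad) and "tvec" (3), from world to camera coordinates, as OpenCV has them. Camera axes: x right, y down, z forward; pixel columns grow to the right and rows downward; lengths in m; the calibration is good to about 2 mm. A picture is of the moment at which its call begins. There is no depth.
- env.hand_in(): hands the job in; it is judged then, once.
The state is a dict: "time_s": time; "q": joint angles; "joint_vel": joint speeds; "joint_efforts": joint torques, N m; "position": TCP position; "orientation": TCP orientation; "force": force on the tool from outside, world axes, zero at the start; "ft_torque": the same for the moment, N m; "finger_gap": opening from 0.0 (shut) to 1.0 (fully open); "gripper_force": force on a finger pad.
Only numpy, scipy, OpenCV 4.12 (cv2) and the standard library are available. Lean on these libraries where they do the work, as an engineer would, in place of code of your own. Each camera call takes 0.05 s, during which the arm holds its last target. There are 200 camera calls.

### The job

Lay every loose bow frog from the bench flat on the lamp carousel, one to a cork pad and lengthwise in the middle of the pad, using pads other than the one in front of the lamp; only then turn the carousel on to a click that brings a loaded pad in front of the lamp. After that turn the blank selector anticlockwise back to its end stop and from there forward exactly four clicks, and last of all flip the toggle lever over to on (away from the robot). The frogs must all still lie on their pads at the end; leave the jar, the tin, the screwdriver and the wood billet where they are.

Things in the scene. Friction and masses are not known exactly. Their poses are not given: they have to be found in the camera images.
- carousel_base: fixed grey round housing, 250 mm across, 30 mm high; origin on the bench on the carousel's axis, z up. On its own +y side, 215 mm from the axis, a steel post 155 mm high on a low foot (90 mm wide, 18 mm high) holds a black bell-shaped lamp head, 60 mm across, spanning 135 to 215 mm from the axis and heights 92 to 160 mm, shining inward and down at 45 degrees on one place of the disc
- lamp_spot (a point): fixed point on the disc's surface in the middle of the lamp's light: 100 mm from the carousel's axis on the side of the lamp post, 42 mm above the bench
- carousel (a joint): turn of the disc (rad, growing anticlockwise seen from above, endless either way). A click spring pulls it to the nearest multiple of 60 degrees (1.047 rad) counted from 0; it takes up to about 0.17 N m to turn over a click. At each click one pad stands exactly in front of the lamp, at lamp_spot. At the start it rests at the click at 0 or is still settling into it
- carousel_bar (a point): point on the carousel's axis, 80 mm above the bench, in the upright black bar handle that turns the disc: the bar is 60 mm long along this frame's x, 14 mm thick along its y, and spans heights 58 to 92 mm; grip it across its thickness. The aluminium disc is 298 mm across, its flat top is 42 mm above the bench, with a rounded rim lip standing 5 mm higher at its edge (142 to 151 mm from the axis)
- pad0: one of six equal cork pads, 64 mm by 36 mm, set in the disc's top, every 60 degrees, long side pointing away from the axis; origin at the middle of the pad, 100 mm from the axis, 42 mm above the bench, the cork standing 0.5 mm proud of the disc, its x pointing outward along the long side. pad0 is in front of the lamp at carousel angle 0, pad1 to pad5 follow anticlockwise
- pad1: like pad0, the next one anticlockwise
- pad2: like pad0, the next one anticlockwise
- pad3: like pad0, the next one anticlockwise
- pad4: like pad0, the next one anticlockwise
- pad5: like pad0, the next one anticlockwise
- frog0: a bow frog (may be absent): a near-black ebony block 48 mm long (own x), 22 mm wide (y) and 13 mm thick (z), lying flat on its broad side, 25 g or so; the last 10 mm at its +x end is a steel ferrule only 16 mm wide. Origin at the middle of the block (6.5 mm above what it lies on). All are alike
- frog1: a bow frog just like frog0 (may be absent)
- frog2: a bow frog just like frog0 (may be absent)
- frog3: a bow frog just like frog0 (may be absent)
- control_box: fixed grey box 110 mm (own x) by 190 mm (own y) and 50 mm high on the bench, origin at the middle of its underside, z up. On its top stand the blank selector (at own y = -45 mm) and the toggle (own y = +50 mm)
- selector (a joint): turn of the blank selector (rad, growing clockwise seen from above, 0 at its anticlockwise end stop, 3.665 at the other end stop). It clicks every 30 degrees (0.524 rad): the end stop itself is position 0, the first click from it is at 0.524, the fourth at 2.094. Let go, it falls into the nearest click; it takes up to about 0.06 N m to turn. It starts somewhere in the middle, at or settling into a click
- selector_grip (a point): point on the selector's axis, 80 mm above the bench, in its black bar grip: the bar is 42 mm long along this frame's x, 14 mm thick along its y, spans heights 60 to 90 mm, and stands on a skirt 44 mm across; grip it across its thickness. Nothing is marked on it; at its end stop the bar lies along the box's own x
- toggle (a joint): swing of the toggle lever (rad): 0 = off, leaning to the box's own -x; 0.84 = on, leaning to its +x. It snaps over its centre at 0.42 and stays at either side; about 2 N at its tip starts it
- toggle_tip (a point): centre of the 12 mm ball end of the steel toggle lever, 40 mm from its pivot; the pivot lies in the box's top face, 50 mm above the bench, and the lever is 8 mm thick
- varnish: bystander: amber jar, 52 mm across, 90 mm high, standing on the bench; origin at the middle of its underside
- rosin_tin: bystander: brass tin, 70 mm across, 45 mm high; origin at the middle of its underside
- driver: bystander: screwdriver 190 mm long lying on the bench beyond the control box
- pernambuco: bystander: dark wood billet 40 by 150 by 25 mm lying on the bench; origin at the middle of its underside
Things that resemble listed ones, but are neither listed nor needed, are in the scene too. Leave any green look-alike of the frog3 alone. What is shaped like the frog0 but pink or turquoise is not meant.

How it is judged:
By the outcome, as a careful person would: the job done as asked, in the order asked, and still so for the second after the job is handed in, with the robot touching nothing.
Of frog0, frog1, frog2, frog3 only 3 to 4 are there at a start; the rules pass over those that are not, and their reading is None.
At some moment in a run one of frog0, frog1, frog2, frog3 may be knocked a few centimetres aside while the robot is not near it.
Once in a run the grip may slacken for a moment while it holds something.
It also fails if it takes over 210 s, if anything falls off the work surface, if the arm or the gripper's body presses on something with over 40 N, if the wrist force passes 120 N, or if a joint passes its speed limit or range.

## Working session

There is one attempt and no reset: what is moved stays moved. The work goes in short steps, Python scripts to look and compute and a tool call to move; the robot and the scene stay as the last step left them, time stands still between calls to the robot, and variables do not carry over. Pictures are saved under pics/ and viewed, at most 14 in all, crops included, and the job is handed in when it is done.

Besides the shell and the picture viewer there is one more tool, called after "Emit:" by a JSON object that holds its "api" and its "payload", one argument or row to a line. move_arm: Moves the arm, as the interface text tells. Its arguments: {"type":"object","properties":{"plan":{"type":"array"},"fingers":{"type":"number"},"newtons":{"type":"number"}},"required":["plan"]}

```bash
ls; mkdir -p pics
python3 - <<'E'
from station import env
import cv2
for n in("scene","top"):
    r=env.read_camera(n); cv2.imwrite(f"pics/{n}0.png",r["image"][:,:,::-1]); print({k:v for k,v in r.items() if k!="image"})
print(env.sense(),env.pinch_z)
E
```

```text
pics
{'fx': 490.216713970096, 'fy': 490.216713970096, 'cx': 314.27303898547865, 'cy': 238.33256309230916, 'rvec': array([ 2.36400337,  1.15309485, -0.31585839]), 'tvec': array([-0.3280531 , -0.41574377,  1.56308434])}
{'fx': 574.9737621094729, 'fy': 574.9737621094729, 'cx': 314.94294998958674, 'cy': 244.64179064415106, 'rvec': array([ 2.14194747, -2.1994021 ,  0.05479942]), 'tvec': array([-0.05220773,  0.60264812,  1.19400355])}
{'time_s': 0.1, 'q': array([-8.31935528e+01,  8.64615537e+00,  8.23872366e+01, -8.76118352e-04,
        8.90265555e+01, -7.67795678e+00]), 'joint_vel': array([ 0.04687424, -0.06577605, -0.10169897,  0.03929009, -0.00991744,
       -0.02367286]), 'joint_efforts': array([ 5.85625632e-03, -7.14379263e+01, -5.71795928e+01,  1.19820442e-05,
        7.20387601e-03,  8.58703743e-06]), 'position': array([ 0.14376407, -0.5565151 ,  0.23077326]), 'orientation': array([[ 9.68215700e-01,  2.50116650e-01, -1.39181759e-04],
       [ 2.50116657e-01, -9.68215153e-01,  1.03709372e-03],
       [ 1.24636517e-04, -1.03894209e-03, -9.99999453e-01]]), 'force': array([-0.1156755 ,  0.67043524, -0.66566098]), 'ft_torque': array([-0.02598851, -0.05124362,  0.0199561 ]), 'gripper_force': 0.0, 'finger_gap': 1.0014802353176067} 0.0187
```

View pics/top0.png

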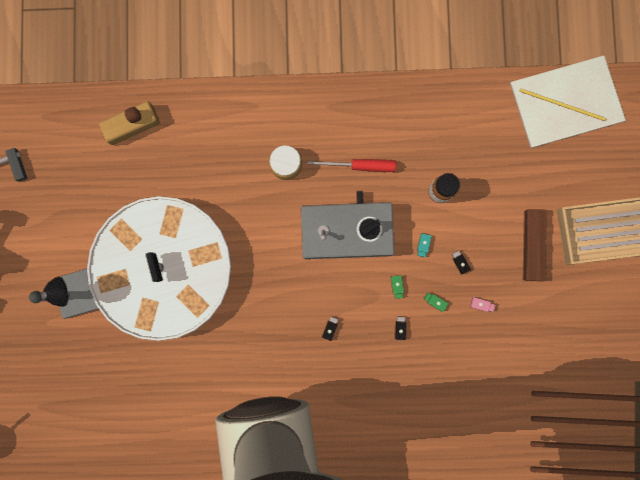

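View pics/scene0.png

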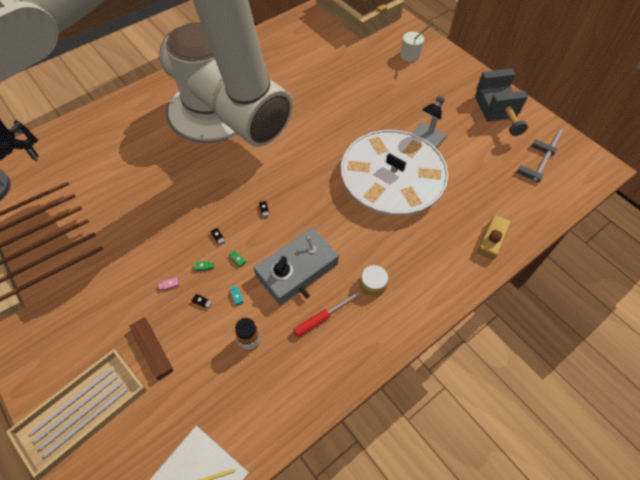

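```bash
cat > h.py <<'E'
from station import env
import cv2, numpy as np
def cam(n):
    r=env.read_camera(n); r["hsv"]=cv2.cvtColor(r["image"],cv2.COLOR_RGB2HSV)
    r["K"]=np.array([[r["fx"],0,r["cx"]],[0,r["fy"],r["cy"]],[0,0,1.]])
    r["R"]=cv2.Rodrigues(r["rvec"])[0]; r["C"]=-r["R"].T@r["tvec"]; return r
def ray(r,p,z):
    p=np.atleast_2d(np.asarray(p,float)); d=np.c_[p,np.ones(len(p))]@np.linalg.inv(r["K"]).T@r["R"]
    return r["C"]+d*((z-r["C"][2])/d[:,2])[:,None]
def proj(r,P): return cv2.projectPoints(np.atleast_2d(np.asarray(P,float)),r["rvec"],r["tvec"],r["K"],None)[0][:,0]
def two(a,pa,b,pb):
    M=[];v=[]
    for r,p in((a,pa),(b,pb)):
        d=ray(r,p,0)[0]-r["C"]; d/=np.linalg.norm(d); A=np.eye(3)-np.outer(d,d); M.append(A); v.append(A@r["C"])
    return np.linalg.lstsq(np.vstack(M),np.hstack(v),rcond=None)[0]
def blobs(mask,lo,hi):
    out=[]
    for c in cv2.findContours(mask.astype(np.uint8),cv2.RETR_EXTERNAL,cv2.CHAIN_APPROX_NONE)[0]:
        m=cv2.moments(c)
        if lo<m["m00"]<hi: out.append((np.array([m["m10"]/m["m00"],m["m01"]/m["m00"]]),m["m00"],c))
    return out
def frogs(r,z=.0065,box=(240,200,560,360)):
    h=r["hsv"].astype(int); x0,y0,x1,y1=box
    m=(h[...,2]<55)|(h[...,1]<75); k=np.zeros_like(m); k[y0:y1,x0:x1]=1; m&=k; o=[]
    for c,a,ct in blobs(m,90,420):
        q=cv2.boxPoints(cv2.minAreaRect(ct)); w=ray(r,q,z)[:,:2]; e=[w[1]-w[0],w[2]-w[1]]
        L=max(e,key=np.linalg.norm); S=min(e,key=np.linalg.norm)
        o.append((c.round(1),a,ray(r,c,z)[0,:2].round(4),w.mean(0).round(4),round(float(np.degrees(np.arctan2(L[1],L[0]))%180),1),round(np.linalg.norm(L),3),round(np.linalg.norm(S),3)))
    return o
def tcp():
    s=env.sense(); R=s["orientation"]; return s["position"],np.degrees(np.arctan2(R[1,0],R[0,0])),s
E
cat > m.py <<'E'
from h import *
t=cam("top"); s=cam("scene"); np.set_printoptions(suppress=True,precision=4)
print(t["C"],s["C"])
for f in frogs(t): print(f)
h=t["hsv"].astype(int); m=(h[...,0]<25)&(h[...,1]>75)&(h[...,2]>140); k=np.zeros_like(m); k[200:338,92:228]=1
P=[]
for c,a,ct in blobs(m&k,100,700):
    w=ray(t,c,.0425)[0]; P.append(w); print("pad",c.round(1),a,w.round(4))
P=np.array(P)
if len(P)>=4:
    c0=np.linalg.lstsq(np.c_[2*P[:,:2],np.ones(len(P))],(P[:,:2]**2).sum(1),rcond=None)[0][:2]
    d=P[:,:2]-c0; print("axis",c0,np.hypot(*d.T),np.degrees(np.arctan2(d[:,1],d[:,0])).round(1))
# disc rim
m=(h[...,1]<70)&(h[...,2]>120); m[:, :80]=0; m[:,240:]=0
for c,a,ct in blobs(m,5000,30000):
    e=cv2.fitEllipse(cv2.convexHull(ct)); print("disc",e,ray(t,e[0],.045)[0])
# box
m=(h[...,1]<75)|(h[...,2]<55); k=np.zeros_like(m);k[198:264,296:398]=1
for c,a,ct in blobs(m&k,3000,9000):
    q=cv2.boxPoints(cv2.minAreaRect(ct)); w=ray(t,q,.05); print("box",q.round(0).tolist(),w.round(4).tolist(),w.mean(0))
im=t["image"][190:350,290:510,::-1]; cv2.imwrite("pics/c1.png",np.vstack([cv2.resize(im,(792,576),interpolation=cv2.INTER_CUBIC)]))
E
python3 m.py
```

```text
[ 0.509  -0.0973  1.2341] [ 1.1172 -0.4668  1.1214]
(array([400.5, 328.2]), 184.0, array([ 0.4206, -0.2438]), array([ 0.4209, -0.2438]), 177.9, np.float64(0.046), np.float64(0.019))
(array([330.2, 328.3]), 174.0, array([ 0.4237, -0.0956]), array([ 0.4242, -0.0961]), 156.5, np.float64(0.047), np.float64(0.019))
(array([460.6, 262.1]), 190.0, array([ 0.5566, -0.376 ]), array([ 0.5574, -0.3761]), 26.5, np.float64(0.048), np.float64(0.022))
pad [216.1 332.2] 227.0 [0.4238 0.14   0.0425]
pad [105.  327.4] 558.5 [0.4393 0.3717 0.0425]
pad [146.2 314.1] 456.5 [0.4646 0.2853 0.0425]
pad [192.4 300.8] 484.0 [0.4897 0.1887 0.0425]
pad [115.3 277.7] 176.5 [0.5417 0.3502 0.0425]
pad [204.6 254.1] 460.0 [0.586  0.162  0.0425]
pad [125.1 234.1] 471.5 [0.6325 0.3294 0.0425]
pad [171.1 221. ] 449.5 [0.6575 0.2321 0.0425]
pad [220.3 203.5] 106.0 [0.6914 0.1279 0.0425]
pad [104.2 211.9] 647.5 [0.6808 0.3738 0.0425]
axis [0.5612 0.2485] [0.175  0.1733 0.1033 0.0931 0.1035 0.09   0.1079 0.0978 0.1776 0.1733] [-141.7  134.7  159.2 -140.1  100.8  -73.9   48.6   -9.6  -42.8   46.3]
disc ((155.3764190673828, 269.2955627441406), (141.35885620117188, 154.27297973632812), 62.30826187133789) [0.5569 0.265  0.045 ]
box [[300.0, 200.0], [392.0, 197.0], [394.0, 255.0], [302.0, 259.0]] [[0.6927, -0.0407, 0.05], [0.6939, -0.2304, 0.05], [0.5722, -0.2303, 0.05], [0.5706, -0.0422, 0.05]] [ 0.6324 -0.1359  0.05  ]
```

View pics/c1.png

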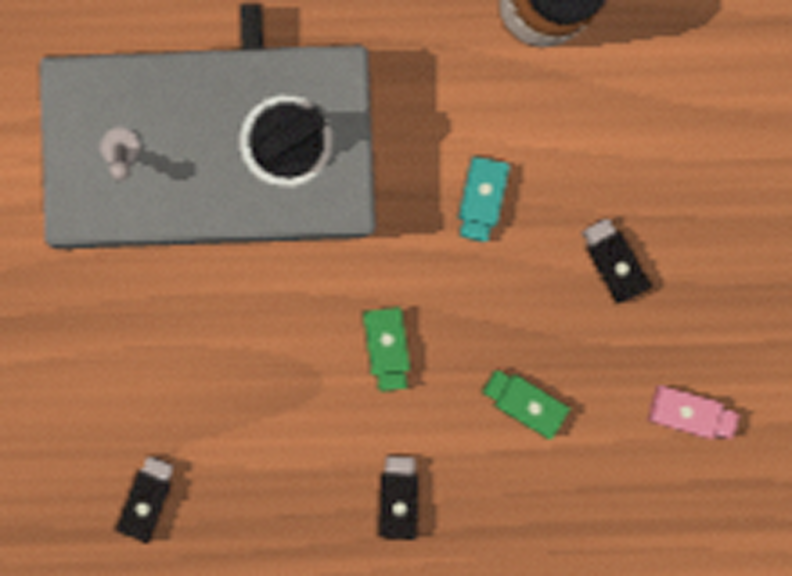

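```bash
cat >> h.py <<'E'
def go(x,y,z,yaw):
    p,a,s=tcp(); d=np.array([x,y,z])-p; dy=(yaw-a+180)%360-180; t=np.radians(a+dy)
    print("t",s["time_s"],"at",p.round(4),"yaw",round(a,2),"| turn first %.3f rad, then tool shift"%(-np.radians(dy)),np.round([d[0]*np.cos(t)+d[1]*np.sin(t),d[0]*np.sin(t)-d[1]*np.cos(t),-d[2]],4),"len %.3f"%np.linalg.norm(d))
E
python3 - <<'E'
from h import *
from scipy.optimize import least_squares
t=cam("top"); s=cam("scene"); np.set_printoptions(suppress=True,precision=4)
P=ray(t,[(146.2,314.1),(192.4,300.8),(204.6,254.1),(171.1,221.0),(125.1,234.1)],.0425)[:,:2]
f=lambda v:np.concatenate([v[:2]+.1*np.array([np.cos(v[2]+k*np.pi/3),np.sin(v[2]+k*np.pi/3)])-P[k-1] for k in range(1,6)])
r=least_squares(f,[.56,.25,1.8]); print("axis",r.x[:2],"lamp deg",np.degrees(r.x[2]),"res mm",(r.fun*1e3).round(1))
for k in range(1,6): a=r.x[2]+k*np.pi/3; print("pad",k,r.x[:2]+.1*np.array([np.cos(a),np.sin(a)]),np.degrees(a)%360)
# scene pads check
h=s["hsv"].astype(int); m=(h[...,0]<25)&(h[...,1]>75)&(h[...,2]>140); k=np.zeros_like(m); k[132:208,345:445]=1
for c,a,ct in blobs(m&k,80,700): print("scene pad",c.round(1),a,ray(s,c,.0425)[0,:2])
for c,a,ct in blobs((h[...,2]<60),40,300):
    if 150<c[0]<310 and 190<c[1]<330: print("scene dark",c.round(1),a,ray(s,c,.0065)[0,:2])
go(.424,-.096,.12,-23.5)
E
```

```text
axis [0.5611 0.2589] lamp deg 104.54102536181325 res mm [ 0.1  0.2  0.1  0.1  0.1 -0.  -0.1  0.2 -0.3 -0.4]
pad 1 [0.4647 0.2855] 164.54102536181324
pad 2 [0.4898 0.1887] 224.54102536181324
pad 3 [0.5862 0.1621] 284.54102536181324
pad 4 [0.6574 0.2322] 344.54102536181324
pad 5 [0.6323 0.329 ] 44.54102536181324
scene pad [439.4 202.2] 100.5 [0.7222 0.2799]
scene pad [410.7 196.2] 184.0 [0.6602 0.2326]
scene pad [373.9 192.3] 187.5 [0.5887 0.1622]
scene pad [429.5 173.3] 162.5 [0.6352 0.3297]
scene pad [358.3 166. ] 159.5 [0.4925 0.189 ]
scene pad [412.8 149.1] 94.0 [0.5416 0.3552]
scene pad [377.9 144.9] 148.5 [0.4678 0.2858]
scene pad [351.9 137.2] 160.0 [0.3982 0.2455]
scene dark [245.1 328.6] 279.0 [ 0.6848 -0.3302]
scene dark [199.4 300.9] 57.0 [ 0.5557 -0.3786]
scene dark [306.8 283.2] 174.0 [ 0.6803 -0.1402]
scene dark [281.3 267.6] 179.5 [ 0.6048 -0.1648]
t 0.3 at [ 0.1438 -0.5567  0.2311] yaw 14.48 | turn first 0.663 rad, then tool shift [ 0.0733 -0.5342  0.1111] len 0.551
```

Emit:
{"api": "move_arm", "payload": {
  "plan": [0, 0, 0, 0.1326, 0, 0, 0, 0.1326, 0, 0, 0, 0.1326, 0, 0, 0, 0.1326, 0, 0, 0, 0.1326],
  "fingers": 0.4,
  "newtons": 40
}}

```text
time_s: 0.8
position: [0.1438, -0.5567, 0.2312]
orientation: [[0.915, -0.404, -0.0], [-0.404, -0.915, 0.0], [-0.0, -0.0, -1.0]]
force: [0.2, -0.2, -0.4]
finger_gap: 0.701
gripper_force: 0.0
```

Emit:
{"api": "move_arm", "payload": {
  "plan": [0.005, -0.038, 0, 0, 0.005, -0.038, 0, 0, 0.005, -0.038, 0.005, 0, 0.005, -0.038, 0.01, 0, 0.005, -0.038, 0.01, 0, 0.005, -0.038, 0.01, 0, 0.005, -0.038, 0.01, 0]
}}

```text
time_s: 1.5
position: [0.2824, -0.3253, 0.186]
orientation: [[0.917, -0.399, 0.0], [-0.399, -0.917, -0.0], [0.0, 0.0, -1.0]]
force: [0.8, -1.1, 0.9]
finger_gap: 0.7
gripper_force: 0.0
```

Emit:
{"api": "move_arm", "payload": {
  "plan": [0.005, -0.038, 0.01, 0, 0.005, -0.038, 0.01, 0, 0.005, -0.038, 0.01, 0, 0.005, -0.038, 0.01, 0, 0.005, -0.038, 0.01, 0, 0.005, -0.038, 0.01, 0, 0.005, -0.038, 0.006, 0]
}}

```text
time_s: 2.2
position: [0.4205, -0.0951, 0.1198]
orientation: [[0.917, -0.399, -0.0], [-0.399, -0.917, 0.0], [-0.0, -0.0, -1.0]]
force: [-0.0, -0.8, 1.4]
finger_gap: 0.701
gripper_force: 0.0
```

Run:
```python
from h import *
go(.425,-.096,.003,-23.5)
t=cam("top"); s=cam("scene")
cv2.imwrite("pics/p2.png",np.hstack([t["image"][180:460,240:640],s["image"][:280,:400]])[:,:,::-1])
for f in frogs(t): print(f)
```

```text
t 2.2 at [ 0.4205 -0.0951  0.1198] yaw -23.5 | turn first -0.000 rad, then tool shift [ 0.0045 -0.001   0.1168] len 0.117
(array([460.6, 262.2]), 191.0, array([ 0.5565, -0.376 ]), array([ 0.5573, -0.3757]), 26.5, np.float64(0.048), np.float64(0.021))
```

View pics/p2.png

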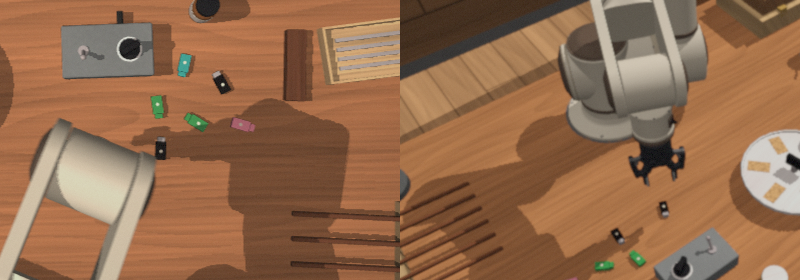

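Emit:
{"api": "move_arm", "payload": {
  "plan": [0.0045, -0.001, 0.03, 0, 0, 0, 0.03, 0, 0, 0, 0.03, 0, 0, 0, 0.02, 0, 0, 0, 0.007, 0, 0, 0, 0, 0, 0, 0, 0, 0]
}}

```text
time_s: 3.0
position: [0.4252, -0.098, 0.0043]
orientation: [[0.917, -0.399, 0.001], [-0.399, -0.917, -0.0], [0.001, -0.0, -1.0]]
force: [-0.5, -0.8, 0.2]
finger_gap: 0.703
gripper_force: 0.0
```

Emit:
{"api": "move_arm", "payload": {
  "plan": [0, 0, 0, 0, 0, 0, 0, 0, 0, 0, 0, 0, 0, 0, 0, 0, 0, 0, 0, 0, 0, 0, 0, 0, 0, 0, 0, 0, 0, 0, 0, 0],
  "fingers": -1
}}

```text
time_s: 3.8
position: [0.425, -0.0977, 0.0041]
orientation: [[0.917, -0.399, 0.001], [-0.399, -0.917, -0.0], [0.001, -0.0, -1.0]]
force: [-4.0, 1.0, 10.1]
finger_gap: 0.241
gripper_force: 39.1
```

Emit:
{"api": "move_arm", "payload": {
  "plan": [0, 0, -0.02, 0, 0, 0, -0.03, 0, 0, 0, -0.03, 0, 0, 0, -0.03, 0, 0, 0, 0, 0]
}}

```text
time_s: 4.3
position: [0.4263, -0.0982, 0.1172]
orientation: [[0.917, -0.399, 0.006], [-0.399, -0.917, -0.002], [0.006, -0.0, -1.0]]
force: [0.2, -0.1, -0.6]
finger_gap: 0.244
gripper_force: 39.9
```

Run:
```python
from h import *
go(.466,.286,.11,-15.5)
```

```text
t 4.3 at [ 0.4263 -0.0982  0.1172] yaw -23.5 | turn first -0.140 rad, then tool shift [-0.0644 -0.3809  0.0072] len 0.386
```

Emit:
{"api": "move_arm", "payload": {
  "plan": [0, 0, 0, -0.14, -0.006, -0.035, 0, 0, -0.006, -0.038, 0, 0, -0.006, -0.038, 0, 0, -0.006, -0.038, 0, 0, -0.007, -0.038, 0, 0, -0.007, -0.038, 0, 0]
}}

```text
time_s: 5.0
position: [0.4478, 0.131, 0.1131]
orientation: [[0.964, -0.267, -0.0], [-0.267, -0.964, 0.0], [-0.0, -0.0, -1.0]]
force: [0.7, -0.5, -0.2]
finger_gap: 0.24
gripper_force: 39.9
```

Emit:
{"api": "move_arm", "payload": {
  "plan": [-0.007, -0.038, 0, 0, -0.007, -0.038, 0, 0, -0.006, -0.038, 0, 0, -0.006, -0.038, 0, 0, 0, -0.004, 0, 0, 0, 0, 0, 0, 0, 0, 0, 0, 0, 0, 0, 0]
}}

```text
time_s: 5.8
position: [0.4647, 0.2857, 0.1133]
orientation: [[0.963, -0.268, -0.0], [-0.268, -0.963, -0.0], [-0.0, 0.0, -1.0]]
force: [0.6, -0.9, 0.0]
finger_gap: 0.245
gripper_force: 39.9
```

Run:
```python
from h import *
go(.466,.286,.05,-15.5); print(env.sense()["finger_gap"],env.sense()["gripper_force"])
t=cam("top");s=cam("scene")
cv2.imwrite("pics/p3.png",cv2.resize(s["image"][100:240,280:460,::-1],(720,560),interpolation=cv2.INTER_CUBIC))
```

```text
t 5.8 at [0.4647 0.2857 0.1133] yaw -15.54 | turn first -0.001 rad, then tool shift [ 0.0012 -0.0007  0.0633] len 0.063
0.24497392012622551 39.875784516334534
```

View pics/p3.png

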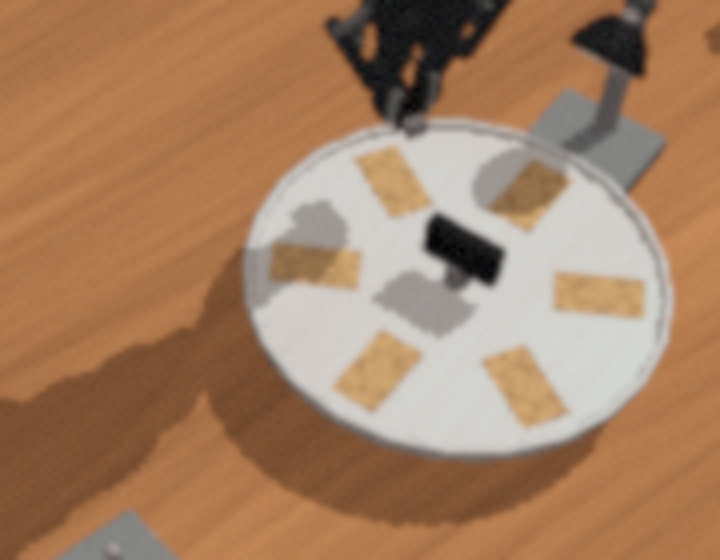

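Emit:
{"api": "move_arm", "payload": {
  "plan": [0.001, -0.0005, 0.03, 0, 0, 0, 0.02, 0, 0, 0, 0.01, 0, 0, 0, 0.004, 0, 0, 0, 0.0015, 0, 0, 0, 0, 0, 0, 0, 0, 0, 0, 0, 0, 0]
}}

```text
time_s: 6.7
position: [0.4661, 0.287, 0.0485]
orientation: [[0.964, -0.267, 0.001], [-0.267, -0.964, 0.0], [0.001, -0.001, -1.0]]
force: [-1.0, -0.8, -0.8]
finger_gap: 0.24
gripper_force: 39.9
```

Emit:
{"api": "move_arm", "payload": {
  "plan": [0, 0, 0, 0, 0, 0, 0, 0, 0, 0, 0, 0, 0, 0, 0, 0, 0, 0, 0, 0],
  "fingers": -0.1
}}

```text
time_s: 7.2
position: [0.4658, 0.2869, 0.0478]
orientation: [[0.964, -0.267, -0.0], [-0.267, -0.964, 0.0], [-0.0, -0.0, -1.0]]
force: [0.5, 0.1, -0.3]
finger_gap: 0.451
gripper_force: 0.0
```

Emit:
{"api": "move_arm", "payload": {
  "plan": [0, 0, -0.02, 0, 0, 0, -0.03, 0, 0, 0, -0.03, 0, 0, 0, 0, 0]
}}

```text
time_s: 7.6
position: [0.4673, 0.2876, 0.1318]
orientation: [[0.964, -0.267, 0.005], [-0.267, -0.964, 0.002], [0.004, -0.004, -1.0]]
force: [0.3, -0.5, 0.0]
finger_gap: 0.45
gripper_force: 0.0
```

Run:
```python
from h import *
t=cam("top")
for f in frogs(t): print(f)
go(.4215,-.244,.11,-2.)
```

```text
(array([400.3, 328.6]), 190.0, array([ 0.4197, -0.2435]), array([ 0.421 , -0.2428]), 177.9, np.float64(0.046), np.float64(0.021))
(array([460.6, 262.1]), 190.0, array([ 0.5566, -0.376 ]), array([ 0.5573, -0.3757]), 26.5, np.float64(0.048), np.float64(0.021))
t 7.65 at [0.4666 0.2872 0.1296] yaw -15.48 | turn first -0.235 rad, then tool shift [-0.0265  0.5325  0.0196] len 0.534
```

Emit:
{"api": "move_arm", "payload": {
  "plan": [0, 0, 0, -0.1175, 0, 0, 0, -0.1175, -0.002, 0.038, 0, 0, -0.002, 0.038, 0, 0, -0.002, 0.038, 0, 0, -0.002, 0.038, 0, 0, -0.002, 0.038, 0, 0, -0.002, 0.038, 0, 0],
  "fingers": 0.4
}}

```text
time_s: 8.45
position: [0.4449, 0.0581, 0.1269]
orientation: [[0.999, -0.035, -0.001], [-0.035, -0.999, 0.0], [-0.001, -0.0, -1.0]]
force: [0.1, 0.8, -0.1]
finger_gap: 0.702
gripper_force: 0.0
```

Emit:
{"api": "move_arm", "payload": {
  "plan": [-0.002, 0.038, 0, 0, -0.002, 0.038, 0, 0, -0.002, 0.038, 0, 0, -0.002, 0.038, 0, 0, -0.002, 0.038, 0, 0, -0.002, 0.038, 0, 0, -0.002, 0.038, 0, 0, -0.001, 0.038, 0.02, 0]
}}

```text
time_s: 9.25
position: [0.4202, -0.246, 0.1086]
orientation: [[0.999, -0.035, 0.002], [-0.035, -0.999, -0.002], [0.002, 0.001, -1.0]]
force: [0.8, 0.7, -1.2]
finger_gap: 0.699
gripper_force: 0.0
```

Run:
```python
from h import *
t=cam("top")
im=t["image"]
cv2.imwrite("pics/p4.png",np.hstack([cv2.resize(im[200:340,90:230],(400,400),interpolation=cv2.INTER_CUBIC),cv2.resize(im[200:340,370:510],(400,400),interpolation=cv2.INTER_CUBIC)])[:,:,::-1])
print(frogs(t)); print("carousel",[f for f in frogs(t,.049,(92,200,232,338))])
go(.4215,-.2435,.006,-2.)
```

```text
[(array([460.6, 262.2]), 191.0, array([ 0.5565, -0.376 ]), array([ 0.5573, -0.3757]), 26.5, np.float64(0.048), np.float64(0.021))]
carousel []
t 9.3 at [ 0.4186 -0.2492  0.1041] yaw -2.1 | turn first -0.002 rad, then tool shift [ 0.0027 -0.0058  0.0981] len 0.098
```

View pics/p4.png

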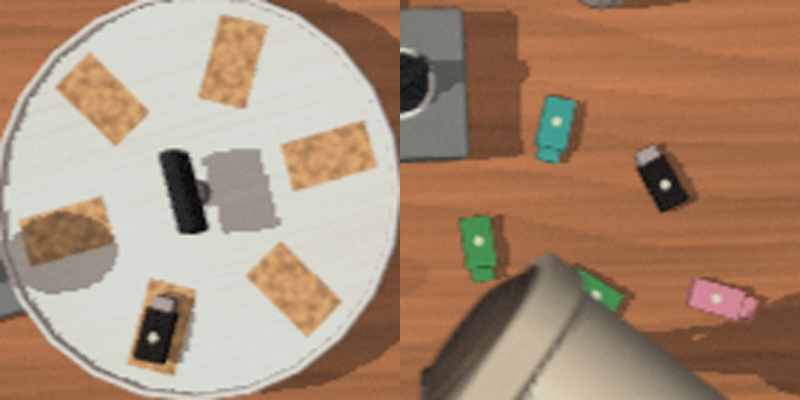

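Emit:
{"api": "move_arm", "payload": {
  "plan": [0.0027, -0.0058, 0.03, 0, 0, 0, 0.03, 0, 0, 0, 0.02, 0, 0, 0, 0.012, 0, 0, 0, 0.006, 0, 0, 0, 0, 0, 0, 0, 0, 0]
}}

```text
time_s: 10.0
position: [0.4233, -0.2384, 0.0105]
orientation: [[0.999, -0.035, 0.001], [-0.035, -0.999, -0.0], [0.001, 0.0, -1.0]]
force: [0.3, -0.0, -0.6]
finger_gap: 0.701
gripper_force: 0.0
```

Emit:
{"api": "move_arm", "payload": {
  "plan": [0, 0, 0, 0, 0, 0, 0, 0, 0, 0, 0, 0, 0, 0, 0, 0, 0, 0, 0, 0, 0, 0, 0, 0, 0, 0, 0, 0, 0, 0, 0, 0],
  "fingers": -1
}}

```text
time_s: 10.8
position: [0.4232, -0.2383, 0.0105]
orientation: [[0.999, -0.035, 0.001], [-0.035, -0.999, -0.0], [0.001, 0.0, -1.0]]
force: [-2.1, 1.2, 7.1]
finger_gap: 0.228
gripper_force: 38.8
```

Emit:
{"api": "move_arm", "payload": {
  "plan": [0, 0, -0.02, 0, 0, 0, -0.03, 0, 0, 0, -0.03, 0, 0, 0, -0.02, 0, 0, 0, 0, 0, 0, 0, 0, 0]
}}

```text
time_s: 11.4
position: [0.423, -0.2382, 0.1098]
orientation: [[0.999, -0.035, 0.001], [-0.035, -0.999, -0.0], [0.001, 0.0, -1.0]]
force: [-0.0, 0.2, -0.7]
finger_gap: 0.234
gripper_force: 39.1
```

Run:
```python
from h import *
go(.491,.189,.11,44.5)
```

```text
t 11.4 at [ 0.423  -0.2382  0.1098] yaw -2.02 | turn first -0.812 rad, then tool shift [ 3.479e-01 -2.570e-01 -2.000e-04] len 0.433
```

Emit:
{"api": "move_arm", "payload": {
  "plan": [0, 0, 0, -0.1353, 0, 0, 0, -0.1353, 0, 0, 0, -0.1353, 0, 0, 0, -0.1353, 0, 0, 0, -0.1353, 0, 0, 0, -0.1353]
}}

```text
time_s: 12.0
position: [0.4225, -0.2378, 0.1086]
orientation: [[0.709, 0.705, -0.001], [0.705, -0.709, 0.001], [-0.0, -0.002, -1.0]]
force: [-0.1, 0.4, -0.6]
finger_gap: 0.23
gripper_force: 39.1
```

Emit:
{"api": "move_arm", "payload": {
  "plan": [0.032, -0.0235, 0, 0, 0.032, -0.0235, 0, 0, 0.032, -0.0235, 0, 0, 0.032, -0.0235, 0, 0, 0.032, -0.0235, 0, 0, 0.032, -0.0235, 0, 0, 0.032, -0.0235, 0, 0, 0.032, -0.0235, 0, 0]
}}

```text
time_s: 12.8
position: [0.4733, 0.077, 0.1088]
orientation: [[0.713, 0.701, -0.001], [0.701, -0.713, 0.0], [-0.001, -0.001, -1.0]]
force: [1.5, -0.7, -0.6]
finger_gap: 0.226
gripper_force: 39.2
```

Emit:
{"api": "move_arm", "payload": {
  "plan": [0.032, -0.0235, 0, 0, 0.032, -0.0235, 0, 0, 0.03, -0.022, 0, 0, 0, 0, 0, 0, 0, 0, 0, 0, 0, 0, 0, 0, 0, 0, 0, 0, 0, 0, 0, 0]
}}

```text
time_s: 13.6
position: [0.4926, 0.1896, 0.1098]
orientation: [[0.714, 0.7, -0.0], [0.7, -0.714, 0.0], [0.0, -0.0, -1.0]]
force: [-0.6, -0.3, -0.1]
finger_gap: 0.229
gripper_force: 39.2
```

Run:
```python
from h import *
s=cam("scene"); t=cam("top")
cv2.imwrite("pics/p5.png",np.hstack([cv2.resize(s["image"][100:240,280:420,::-1],(400,400),interpolation=cv2.INTER_CUBIC),cv2.resize(t["image"][200:340,90:230,::-1],(400,400),interpolation=cv2.INTER_CUBIC)]))
go(.4922,.1902,.053,44.5); print(env.sense()["finger_gap"])
```

```text
t 13.7 at [0.4926 0.1899 0.1099] yaw 44.44 | turn first -0.001 rad, then tool shift [-0.0001 -0.0005  0.0569] len 0.057
0.23250795065516597
```

View pics/p5.png

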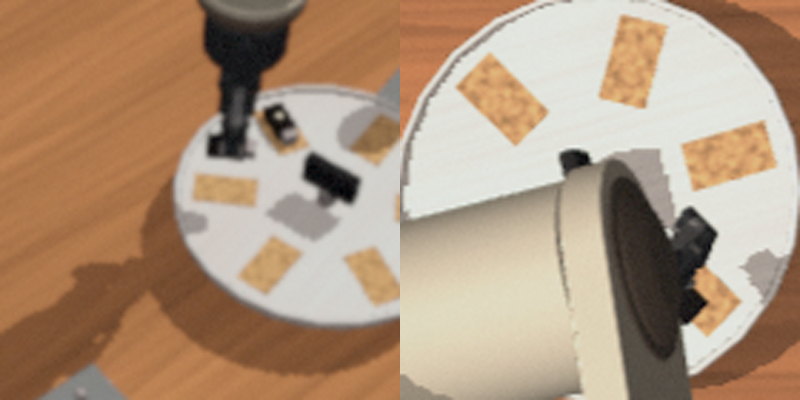

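Emit:
{"api": "move_arm", "payload": {
  "plan": [0, -0.0005, 0.025, 0, 0, 0, 0.018, 0, 0, 0, 0.008, 0, 0, 0, 0.004, 0, 0, 0, 0.001, 0, 0, 0, 0, 0, 0, 0, 0, 0, 0, 0, 0, 0]
}}

```text
time_s: 14.5
position: [0.4924, 0.1909, 0.0544]
orientation: [[0.713, 0.701, 0.001], [0.701, -0.713, 0.0], [0.001, 0.0, -1.0]]
force: [0.5, 0.2, 0.2]
finger_gap: 0.229
gripper_force: 39.2
```

Emit:
{"api": "move_arm", "payload": {
  "plan": [0, 0, 0, 0, 0, 0, 0, 0, 0, 0, 0, 0, 0, 0, 0, 0, 0, 0, 0, 0],
  "fingers": -0.1
}}

```text
time_s: 15.0
position: [0.4922, 0.1908, 0.0538]
orientation: [[0.713, 0.701, -0.0], [0.701, -0.713, 0.0], [0.0, -0.0, -1.0]]
force: [0.3, -0.5, -0.2]
finger_gap: 0.451
gripper_force: 0.0
```

Emit:
{"api": "move_arm", "payload": {
  "plan": [0, 0, -0.02, 0, 0, 0, -0.03, 0, 0, 0, -0.02, 0, 0, 0, 0, 0, 0, 0, 0, 0]
}}

```text
time_s: 15.5
position: [0.4922, 0.1908, 0.1238]
orientation: [[0.713, 0.701, 0.0], [0.701, -0.713, 0.0], [0.0, 0.0, -1.0]]
force: [-0.2, 0.5, -0.4]
finger_gap: 0.45
gripper_force: 0.0
```

Run:
```python
from h import *
t=cam("top"); print(frogs(t)); go(.5575,-.3757,.11,26.5)
```

```text
[(array([460.6, 262.1]), 190.0, array([ 0.5566, -0.3759]), array([ 0.5573, -0.3757]), 26.5, np.float64(0.048), np.float64(0.021))]
t 15.55 at [0.4919 0.1907 0.1232] yaw 44.49 | turn first 0.314 rad, then tool shift [-0.194   0.5362  0.0132] len 0.570
```

Emit:
{"api": "move_arm", "payload": {
  "plan": [0, 0, 0, 0.105, 0, 0, 0, 0.105, 0, 0, 0, 0.104, -0.013, 0.036, 0, 0, -0.013, 0.036, 0, 0, -0.013, 0.036, 0, 0, -0.013, 0.036, 0, 0, -0.013, 0.036, 0, 0],
  "fingers": 0.3
}}

```text
time_s: 16.35
position: [0.5138, -0.0007, 0.1227]
orientation: [[0.895, 0.446, -0.002], [0.446, -0.895, 0.0], [-0.001, -0.001, -1.0]]
force: [0.2, 1.4, -0.3]
finger_gap: 0.653
gripper_force: 0.0
```

Emit:
{"api": "move_arm", "payload": {
  "plan": [-0.013, 0.036, 0, 0, -0.013, 0.036, 0, 0, -0.013, 0.036, 0, 0, -0.013, 0.036, 0, 0, -0.013, 0.036, 0, 0, -0.013, 0.036, 0, 0, -0.013, 0.036, 0, 0, -0.013, 0.036, 0, 0]
}}

```text
time_s: 17.15
position: [0.5493, -0.3048, 0.1223]
orientation: [[0.895, 0.446, -0.002], [0.446, -0.895, 0.001], [-0.001, -0.002, -1.0]]
force: [0.5, 0.3, 0.4]
finger_gap: 0.647
gripper_force: 0.0
```

Emit:
{"api": "move_arm", "payload": {
  "plan": [-0.013, 0.036, 0, 0, -0.012, 0.032, 0, 0, 0, 0, 0, 0, 0, 0, 0, 0, 0, 0, 0, 0, 0, 0, 0, 0]
}}

```text
time_s: 17.75
position: [0.5578, -0.3744, 0.1236]
orientation: [[0.894, 0.447, -0.0], [0.447, -0.894, 0.0], [-0.0, -0.001, -1.0]]
force: [-0.2, -0.4, -0.3]
finger_gap: 0.649
gripper_force: 0.0
```

Run:
```python
from h import *
t=cam("top"); s=cam("scene")
cv2.imwrite("pics/p6.png",np.hstack([cv2.resize(s["image"][100:340,160:460,::-1],(500,400),interpolation=cv2.INTER_CUBIC),cv2.resize(t["image"][200:340,90:195,::-1],(300,400),interpolation=cv2.INTER_CUBIC)]))
go(.5575,-.3757,.006,26.5)
h=s["hsv"].astype(int)
for c,a,ct in blobs((h[...,2]<60),30,300):
    if 170<c[0]<240 and 270<c[1]<330: print("scene dark",c.round(1),a,ray(s,c,.0065)[0,:2])
```

```text
t 17.85 at [ 0.5579 -0.3746  0.124 ] yaw 26.56 | turn first 0.001 rad, then tool shift [-0.0009  0.0008  0.118 ] len 0.118
scene dark [199.6 301. ] 55.0 [ 0.55615686 -0.37840315]
```

View pics/p6.png

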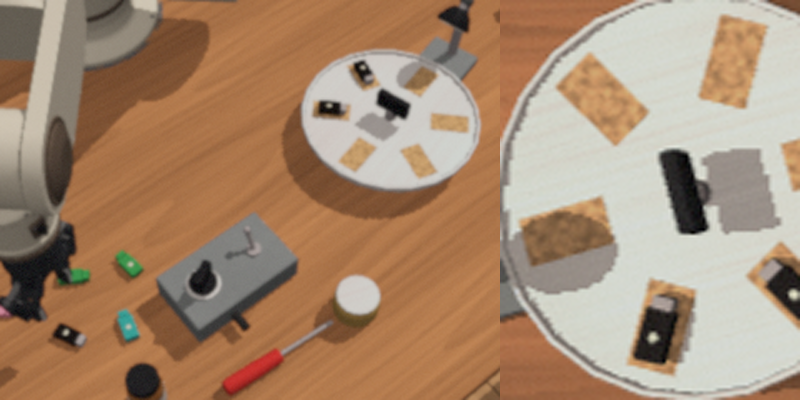

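Emit:
{"api": "move_arm", "payload": {
  "plan": [0, 0.001, 0.03, 0, 0, 0, 0.03, 0, 0, 0, 0.03, 0, 0, 0, 0.02, 0, 0, 0, 0.008, 0, 0, 0, 0, 0, 0, 0, 0, 0]
}}

```text
time_s: 18.55
position: [0.5587, -0.3765, 0.0071]
orientation: [[0.895, 0.447, 0.001], [0.447, -0.895, -0.001], [0.001, 0.001, -1.0]]
force: [-0.4, -0.3, 0.2]
finger_gap: 0.646
gripper_force: 0.0
```

Emit:
{"api": "move_arm", "payload": {
  "plan": [0, 0, 0, 0, 0, 0, 0, 0, 0, 0, 0, 0, 0, 0, 0, 0, 0, 0, 0, 0, 0, 0, 0, 0, 0, 0, 0, 0, 0, 0, 0, 0],
  "fingers": -1
}}

```text
time_s: 19.35
position: [0.5586, -0.3766, 0.0069]
orientation: [[0.895, 0.446, 0.001], [0.446, -0.895, -0.001], [0.001, 0.001, -1.0]]
force: [-1.4, 1.1, 7.1]
finger_gap: 0.241
gripper_force: 39.4
```

Emit:
{"api": "move_arm", "payload": {
  "plan": [0, 0, -0.02, 0, 0, 0, -0.03, 0, 0, 0, -0.03, 0, 0, 0, -0.03, 0, 0, 0, 0, 0, 0, 0, 0, 0]
}}

```text
time_s: 19.95
position: [0.5584, -0.3765, 0.1165]
orientation: [[0.895, 0.446, 0.001], [0.446, -0.895, -0.001], [0.001, 0.001, -1.0]]
force: [-0.7, -0.3, -1.0]
finger_gap: 0.239
gripper_force: 39.4
```

Run:
```python
from h import *
go(.5872,.1623,.125,104.5)
```

```text
t 19.95 at [ 0.5584 -0.3765  0.1165] yaw 26.5 | turn first -1.361 rad, then tool shift [ 0.5144  0.1628 -0.0085] len 0.540
```

Emit:
{"api": "move_arm", "payload": {
  "plan": [0, 0, -0.01, -0.136, 0, 0, -0.01, -0.136, 0, 0, 0, -0.136, 0, 0, 0, -0.136, 0, 0, 0, -0.136]
}}

```text
time_s: 20.45
position: [0.5578, -0.376, 0.1343]
orientation: [[0.41, 0.912, -0.002], [0.912, -0.41, 0.001], [0.001, -0.002, -1.0]]
force: [0.5, 0.1, -0.6]
finger_gap: 0.235
gripper_force: 39.4
```

Emit:
{"api": "move_arm", "payload": {
  "plan": [0, 0, 0, -0.136, 0, 0, 0, -0.136, 0, 0, 0, -0.136, 0, 0, 0, -0.136, 0, 0, 0, -0.137]
}}

```text
time_s: 20.95
position: [0.5578, -0.376, 0.1342]
orientation: [[-0.256, 0.967, -0.002], [0.967, 0.256, 0.001], [0.002, -0.001, -1.0]]
force: [0.1, -0.5, -1.0]
finger_gap: 0.244
gripper_force: 39.4
```

Emit:
{"api": "move_arm", "payload": {
  "plan": [0.037, 0.0117, 0, 0, 0.037, 0.0117, 0, 0, 0.037, 0.0117, 0, 0, 0.037, 0.0117, 0, 0, 0.037, 0.0117, 0, 0, 0.037, 0.0117, 0, 0, 0.037, 0.0117, 0, 0, 0.037, 0.0117, 0, 0]
}}

```text
time_s: 21.75
position: [0.5741, -0.0647, 0.1346]
orientation: [[-0.25, 0.968, -0.002], [0.968, 0.25, 0.001], [0.001, -0.002, -1.0]]
force: [0.2, -0.0, -1.0]
finger_gap: 0.239
gripper_force: 39.4
```

Emit:
{"api": "move_arm", "payload": {
  "plan": [0.037, 0.0117, 0, 0, 0.037, 0.0117, 0, 0, 0.037, 0.0117, 0, 0, 0.037, 0.0117, 0, 0, 0.037, 0.0117, 0, 0, 0.033, 0.0105, 0, 0, 0, 0, 0, 0, 0, 0, 0, 0]
}}

```text
time_s: 22.55
position: [0.5865, 0.1625, 0.1345]
orientation: [[-0.252, 0.968, -0.002], [0.968, 0.252, -0.0], [0.0, -0.002, -1.0]]
force: [0.3, -0.4, -0.4]
finger_gap: 0.242
gripper_force: 39.4
```

Emit:
{"api": "move_arm", "payload": {
  "plan": [0, 0, 0, 0, 0, 0, 0, 0, 0, 0, 0, 0]
}}

```text
time_s: 22.85
position: [0.5871, 0.1612, 0.1358]
orientation: [[-0.249, 0.969, -0.0], [0.969, 0.249, 0.0], [0.0, -0.0, -1.0]]
force: [0.1, -0.1, -0.3]
finger_gap: 0.241
gripper_force: 39.4
```

Run:
```python
from h import *
go(.5872,.1623,.05,104.5); print(env.sense()["finger_gap"])
t=cam("top"); s=cam("scene")
cv2.imwrite("pics/p7.png",np.hstack([cv2.resize(s["image"][100:240,320:460,::-1],(400,400),interpolation=cv2.INTER_CUBIC),cv2.resize(t["image"][200:340,90:230,::-1],(400,400),interpolation=cv2.INTER_CUBIC)]))
```

```text
t 22.85 at [0.5871 0.1612 0.1358] yaw 104.42 | turn first -0.001 rad, then tool shift [0.0011 0.0003 0.0858] len 0.086
0.2407613840021445
```

View pics/p7.png

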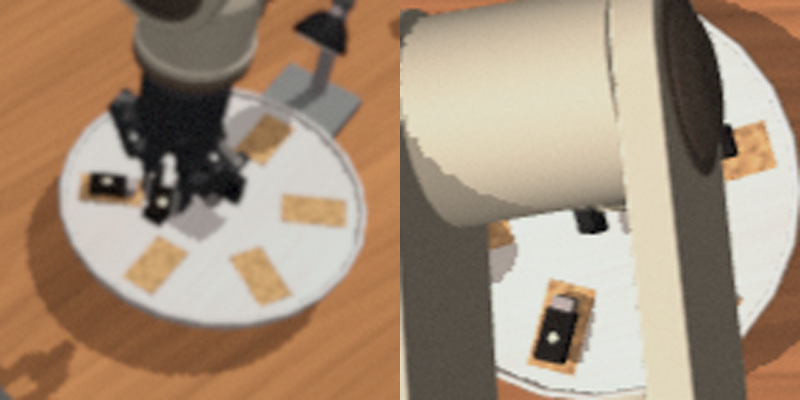

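Emit:
{"api": "move_arm", "payload": {
  "plan": [0.001, 0, 0.03, 0, 0, 0, 0.03, 0, 0, 0, 0.015, 0, 0, 0, 0.008, 0, 0, 0, 0.0025, 0, 0, 0, 0, 0, 0, 0, 0, 0, 0, 0, 0, 0]
}}

```text
time_s: 23.75
position: [0.5873, 0.1631, 0.0513]
orientation: [[-0.25, 0.968, 0.001], [0.968, 0.25, 0.0], [-0.0, 0.001, -1.0]]
force: [-0.3, -0.5, 0.1]
finger_gap: 0.24
gripper_force: 39.4
```

Emit:
{"api": "move_arm", "payload": {
  "plan": [0, 0, 0, 0, 0, 0, 0, 0, 0, 0, 0, 0, 0, 0, 0, 0, 0, 0, 0, 0],
  "fingers": -0.1
}}

```text
time_s: 24.25
position: [0.5868, 0.163, 0.0503]
orientation: [[-0.25, 0.968, -0.0], [0.968, 0.25, 0.0], [0.0, 0.0, -1.0]]
force: [0.8, 0.7, 0.9]
finger_gap: 0.452
gripper_force: 0.0
```

Emit:
{"api": "move_arm", "payload": {
  "plan": [0, 0, -0.02, 0, 0, 0, -0.03, 0, 0, 0, -0.03, 0, 0, 0, -0.03, 0, 0, 0, 0, 0, 0, 0, 0, 0]
}}

```text
time_s: 24.85
position: [0.587, 0.163, 0.1606]
orientation: [[-0.25, 0.968, 0.001], [0.968, 0.25, 0.0], [-0.0, 0.001, -1.0]]
force: [0.1, -0.5, 0.4]
finger_gap: 0.454
gripper_force: 0.0
```

Run:
```python
from h import *
go(.5620,.2595,.13,194.5)
```

```text
t 24.85 at [0.587  0.163  0.1606] yaw 104.49 | turn first -1.571 rad, then tool shift [0.     0.0997 0.0306] len 0.104
```

Emit:
{"api": "move_arm", "payload": {
  "plan": [-0.04, 0, 0, 0, -0.04, 0, 0, 0, -0.04, 0, 0, 0, -0.04, 0, 0, 0, -0.04, 0, 0, 0, 0, 0, 0, -0.1428, 0, 0, 0, -0.1428, 0, 0, 0, -0.1428]
}}

```text
time_s: 25.65
position: [0.6364, -0.0311, 0.1585]
orientation: [[-0.634, 0.774, -0.002], [0.774, 0.634, 0.001], [0.002, -0.002, -1.0]]
force: [0.1, -0.3, -0.1]
finger_gap: 0.45
gripper_force: 0.0
```

Emit:
{"api": "move_arm", "payload": {
  "plan": [0, 0, 0, -0.1428, 0, 0, 0, -0.1428, 0, 0, 0, -0.1428, 0, 0, 0, -0.1428, 0, 0, 0, -0.1428, 0, 0, 0, -0.1428, 0, 0, 0, -0.1428, 0, 0, 0, -0.1428]
}}

```text
time_s: 26.45
position: [0.6363, -0.0306, 0.1586]
orientation: [[-0.967, -0.256, -0.002], [-0.256, 0.967, 0.0], [0.002, 0.001, -1.0]]
force: [0.6, 0.9, -0.8]
finger_gap: 0.451
gripper_force: 0.0
```

Emit:
{"api": "move_arm", "payload": {
  "plan": [0, 0, 0, 0, 0, 0, 0, 0, 0, 0, 0, 0]
}}

```text
time_s: 26.75
position: [0.6367, -0.0307, 0.1598]
orientation: [[-0.969, -0.247, -0.001], [-0.247, 0.969, 0.0], [0.001, 0.0, -1.0]]
force: [1.1, -0.1, 0.0]
finger_gap: 0.446
gripper_force: 0.0
```

Run:
```python
from h import *
go(.5620,.2595,.16,194.5)
t=cam("top"); print(frogs(t))
cv2.imwrite("pics/p8.png",np.hstack([cv2.resize(t["image"][200:340,90:230,::-1],(400,400),interpolation=cv2.INTER_CUBIC),cv2.resize(t["image"][100:480,260:640,::-1],(400,400))]))
```

```text
t 26.75 at [ 0.6367 -0.0307  0.1598] yaw -165.72 | turn first -0.004 rad, then tool shift [-3.000e-04  2.996e-01 -2.000e-04] len 0.300
[(array([525.3, 245.1]), 137.0, array([ 0.589, -0.514]), array([ 0.5906, -0.5141]), 175.7, np.float64(0.147), np.float64(0.007))]
```

View pics/p8.png

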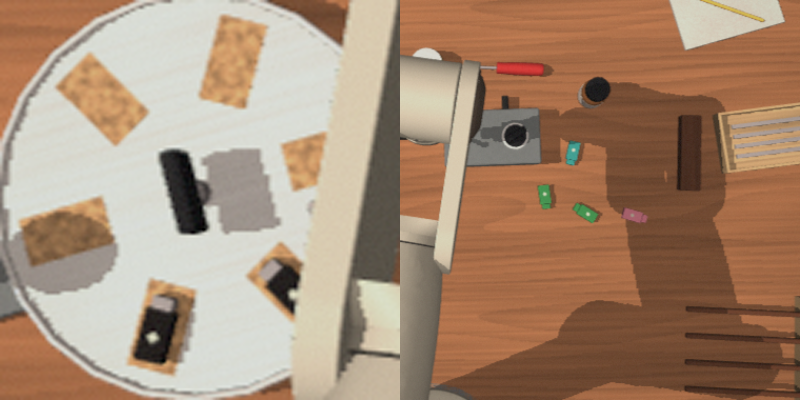

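```bash
cat > f3.py <<'E'
from h import *
def disc(s):
    h=s["hsv"].astype(int); m=(h[...,2]<75); k=np.zeros_like(m); k[132:212,340:450]=1
    for c,a,ct in blobs(m&k,20,300):
        w=ray(s,c,.049)[0,:2]-[.0025,0]; d=w-[.5611,.2589]; q=ray(s,cv2.boxPoints(cv2.minAreaRect(ct)),.049)[:,:2]; e=max(q[1]-q[0],q[2]-q[1],key=np.linalg.norm)
        print("dark",c.round(1),a,w.round(4),"r %.3f ang %.1f axis %.1f"%(np.hypot(*d),np.degrees(np.arctan2(d[1],d[0]))%360,np.degrees(np.arctan2(e[1],e[0]))%180))
if __name__=="__main__": disc(cam("scene"))
E
python3 f3.py
```

```text
dark [360.8 186. ] 42.5 [0.5515 0.1442] r 0.115 ang 265.2 axis 101.9
dark [344.9 187.9] 209.0 [0.5298 0.1056] r 0.157 ang 258.5 axis 128.5
dark [395.4 162.3] 148.0 [0.5479 0.2768] r 0.022 ang 126.5 axis 14.5
dark [376.4 142.2] 31.0 [0.4586 0.2847] r 0.106 ang 165.9 axis 170.0
```

Emit:
{"api": "move_arm", "payload": {
  "plan": [0, 0.037, 0, 0, 0, 0.037, 0, 0, 0, 0.037, 0, 0, 0, 0.037, 0, 0, 0, 0.037, 0, 0, 0, 0.037, 0, 0, 0, 0.037, 0, 0, 0, 0.037, 0, 0],
  "fingers": 0.1
}}

```text
time_s: 27.65
position: [0.5622, 0.2573, 0.1604]
orientation: [[-0.969, -0.249, 0.0], [-0.249, 0.969, 0.0], [-0.0, 0.0, -1.0]]
force: [0.0, 0.6, -0.7]
finger_gap: 0.549
gripper_force: 0.0
```

Emit:
{"api": "move_arm", "payload": {
  "plan": [0, 0.003, 0, 0, 0, 0, 0, 0, 0, 0, 0, 0, 0, 0, 0, 0, 0, 0, 0, 0]
}}

```text
time_s: 28.15
position: [0.5624, 0.2579, 0.1604]
orientation: [[-0.969, -0.249, 0.0], [-0.249, 0.969, 0.0], [-0.0, 0.0, -1.0]]
force: [-0.1, -0.5, -0.4]
finger_gap: 0.551
gripper_force: 0.0
```

Run:
```python
from h import *
go(.5620,.2595,.065,194.5)
```

```text
t 28.15 at [0.5624 0.2579 0.1604] yaw -165.6 | turn first -0.002 rad, then tool shift [-0.      0.0016  0.0954] len 0.095
```

```bash
python3 - <<'E'
from h import *
s=cam("scene"); t=cam("top")
cv2.imwrite("pics/p9.png",np.hstack([cv2.resize(s["image"][110:230,330:450,::-1],(400,400),interpolation=cv2.INTER_CUBIC),cv2.resize(t["image"][200:340,90:230,::-1],(400,400),interpolation=cv2.INTER_CUBIC)]))
E
python3 f3.py
```

```text
dark [361.  185.7] 69.5 [0.5509 0.1455] r 0.114 ang 264.9 axis 101.9
dark [357.7 165. ] 52.0 [0.49   0.1858] r 0.102 ang 225.8 axis 42.9
dark [395.4 162.2] 147.0 [0.5477 0.2769] r 0.022 ang 126.6 axis 14.5
dark [376.5 142.2] 31.5 [0.4587 0.2848] r 0.106 ang 165.8 axis 168.3
dark [395.1 137.1] 112.5 [0.4773 0.3415] r 0.118 ang 135.4 axis 52.2
```

View pics/p9.png

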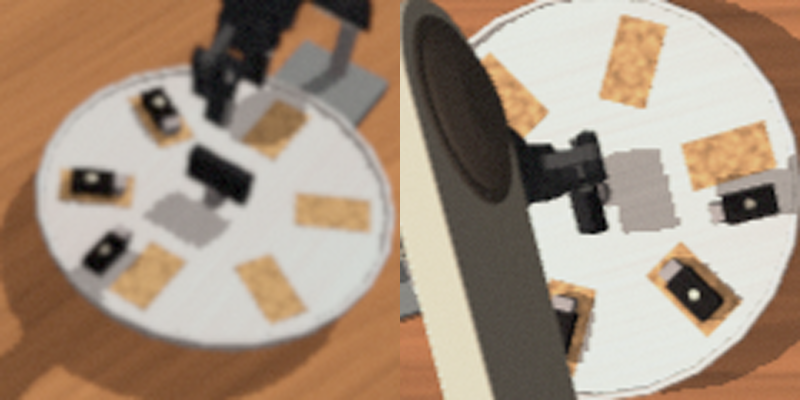

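Run:
```python
from h import *
t=cam("top"); h=t["hsv"].astype(int); m=h[...,2]<75; k=np.zeros_like(m); k[255:285,195:230]=1
for c,a,ct in blobs(m&k,30,300):
    q=ray(t,cv2.boxPoints(cv2.minAreaRect(ct)),.0495)[:,:2]; e=max(q[1]-q[0],q[2]-q[1],key=np.linalg.norm)
    print(c,a,ray(t,c,.0495)[0],np.degrees(np.arctan2(e[1],e[0]))%180,np.ptp(q,0))
go(.550,.150,.16,102)
```

```text
[211.99480789 271.10176532] 160.5 [0.54992228 0.14562056 0.0495    ] 101.45694162187067 [0.02810764 0.04193912]
t 28.35 at [0.5622 0.2585 0.1604] yaw -165.55 | turn first 1.614 rad, then tool shift [-0.1036 -0.0345  0.0004] len 0.109
```

Emit:
{"api": "move_arm", "payload": {
  "plan": [0, 0, 0, 0.1345, 0, 0, 0, 0.1345, 0, 0, 0, 0.1345, 0, 0, 0, 0.1345, 0, 0, 0, 0.1345, 0, 0, 0, 0.1345, 0, 0, 0, 0.1345, 0, 0, 0, 0.1345],
  "fingers": 0
}}

```text
time_s: 29.15
position: [0.5621, 0.2587, 0.1604]
orientation: [[-0.676, 0.737, 0.0], [0.737, 0.676, 0.0], [0.0, 0.0, -1.0]]
force: [-0.1, -0.2, 0.8]
finger_gap: 0.499
gripper_force: 0.0
```

Emit:
{"api": "move_arm", "payload": {
  "plan": [0, 0, 0, 0.1345, 0, 0, 0, 0.1345, 0, 0, 0, 0.1345, 0, 0, 0, 0.1345, -0.034, -0.011, 0, 0, -0.034, -0.011, 0, 0, -0.035, -0.012, 0, 0]
}}

```text
time_s: 29.85
position: [0.55, 0.1499, 0.1603]
orientation: [[-0.209, 0.978, 0.0], [0.978, 0.209, 0.0], [0.0, 0.0, -1.0]]
force: [1.0, 0.7, 0.7]
finger_gap: 0.497
gripper_force: 0.0
```

Emit:
{"api": "move_arm", "payload": {
  "plan": [0, 0, 0, 0, 0, 0, 0, 0, 0, 0, 0, 0, 0, 0, 0, 0]
}}

```text
time_s: 30.25
position: [0.5503, 0.1518, 0.1602]
orientation: [[-0.209, 0.978, -0.0], [0.978, 0.209, 0.0], [0.0, -0.0, -1.0]]
force: [-0.8, 0.2, -0.4]
finger_gap: 0.495
gripper_force: 0.0
```

```bash
python3 f3.py
python3 - <<'E'
from h import *
go(.5505,.1505,.0485,101.7)
E
```

```text
dark [360.7 186. ] 42.5 [0.5513 0.144 ] r 0.115 ang 265.1 axis 101.9
dark [357.6 165. ] 53.5 [0.4898 0.1856] r 0.102 ang 225.8 axis 42.9
dark [395.4 162.2] 145.5 [0.5476 0.277 ] r 0.023 ang 126.6 axis 14.5
t 30.3 at [0.5502 0.1518 0.1602] yaw 102.07 | turn first 0.006 rad, then tool shift [-0.0013 -0.      0.1117] len 0.112
```

Emit:
{"api": "move_arm", "payload": {
  "plan": [-0.0013, 0, 0.04, 0.006, 0, 0, 0.035, 0, 0, 0, 0.02, 0, 0, 0, 0.01, 0, 0, 0, 0.006, 0, 0, 0, 0, 0, 0, 0, 0, 0, 0, 0, 0, 0]
}}

```text
time_s: 31.1
position: [0.551, 0.1499, 0.0504]
orientation: [[-0.202, 0.979, 0.001], [0.979, 0.202, 0.0], [-0.0, 0.001, -1.0]]
force: [-0.4, -0.3, -0.3]
finger_gap: 0.499
gripper_force: 0.0
```

Emit:
{"api": "move_arm", "payload": {
  "plan": [0, 0, 0, 0, 0, 0, 0, 0, 0, 0, 0, 0, 0, 0, 0, 0, 0, 0, 0, 0, 0, 0, 0, 0, 0, 0, 0, 0],
  "fingers": -1
}}

```text
time_s: 31.8
position: [0.5509, 0.1498, 0.0501]
orientation: [[-0.202, 0.979, 0.001], [0.979, 0.202, 0.0], [-0.0, 0.001, -1.0]]
force: [-0.1, -0.0, 6.6]
finger_gap: 0.238
gripper_force: 39.4
```

Emit:
{"api": "move_arm", "payload": {
  "plan": [0, 0, -0.01, 0, 0, 0, -0.02, 0, 0, 0, -0.01, 0, 0, 0, 0, 0, 0, 0, 0, 0, 0, 0, 0, 0]
}}

```text
time_s: 32.4
position: [0.5501, 0.1497, 0.0886]
orientation: [[-0.202, 0.979, -0.001], [0.979, 0.202, -0.0], [0.0, -0.001, -1.0]]
force: [-0.1, 0.0, -0.5]
finger_gap: 0.236
gripper_force: 39.3
```

Run:
```python
from h import *
go(.5872,.1623,.09,104.5)
```

```text
t 32.4 at [0.5501 0.1497 0.0886] yaw 101.66 | turn first -0.050 rad, then tool shift [ 0.0029  0.0391 -0.0014] len 0.039
```

Emit:
{"api": "move_arm", "payload": {
  "plan": [0, 0, 0, -0.05, 0.001, 0.013, 0, 0, 0.001, 0.013, 0, 0, 0.001, 0.013, 0, 0, 0, 0, 0, 0, 0, 0, 0.015, 0, 0, 0, 0.012, 0, 0, 0, 0.006, 0]
}}

```text
time_s: 33.2
position: [0.5862, 0.1622, 0.054]
orientation: [[-0.251, 0.968, -0.003], [0.968, 0.251, -0.0], [0.0, -0.003, -1.0]]
force: [0.1, 0.1, -0.2]
finger_gap: 0.239
gripper_force: 39.3
```

Emit:
{"api": "move_arm", "payload": {
  "plan": [0, 0, 0.003, 0, 0, 0, 0.001, 0, 0, 0, 0, 0, 0, 0, 0, 0, 0, 0, 0, 0]
}}

```text
time_s: 33.7
position: [0.5877, 0.1624, 0.0527]
orientation: [[-0.251, 0.968, 0.001], [0.968, 0.251, 0.0], [0.0, 0.001, -1.0]]
force: [0.6, -0.4, -0.7]
finger_gap: 0.236
gripper_force: 39.3
```

Run:
```python
from h import *
go(.5872,.1623,.0507,104.5)
```

```text
t 33.7 at [0.5877 0.1624 0.0527] yaw 104.53 | turn first 0.001 rad, then tool shift [-0.     -0.0005  0.002 ] len 0.002
```

Emit:
{"api": "move_arm", "payload": {
  "plan": [0, -0.0005, 0.0015, 0, 0, 0, 0, 0, 0, 0, 0, 0]
}}

```text
time_s: 34.0
position: [0.587, 0.1623, 0.0508]
orientation: [[-0.251, 0.968, -0.0], [0.968, 0.251, 0.0], [0.0, -0.0, -1.0]]
force: [-0.0, -0.7, -0.1]
finger_gap: 0.239
gripper_force: 39.3
```

Emit:
{"api": "move_arm", "payload": {
  "plan": [0, 0, 0, 0, 0, 0, 0, 0, 0, 0, 0, 0, 0, 0, 0, 0, 0, 0, 0, 0],
  "fingers": -0.1
}}

```text
time_s: 34.5
position: [0.587, 0.1623, 0.0508]
orientation: [[-0.251, 0.968, -0.0], [0.968, 0.251, 0.0], [0.0, 0.0, -1.0]]
force: [-0.0, 0.4, -1.0]
finger_gap: 0.451
gripper_force: 0.0
```

Emit:
{"api": "move_arm", "payload": {
  "plan": [0, 0, -0.02, 0, 0, 0, -0.03, 0, 0, 0, -0.03, 0, 0, 0, -0.03, 0, 0, 0, 0, -0.1428, 0, 0, 0, -0.1428, 0, 0, 0, -0.1428, 0, 0, 0, -0.1428]
}}

```text
time_s: 35.3
position: [0.587, 0.1623, 0.1609]
orientation: [[-0.738, 0.674, 0.0], [0.674, 0.738, 0.0], [0.0, 0.0, -1.0]]
force: [0.6, 0.0, 0.4]
finger_gap: 0.449
gripper_force: 0.0
```

Emit:
{"api": "move_arm", "payload": {
  "plan": [0, 0, 0, -0.1428, 0, 0, 0, -0.1428, 0, 0, 0, -0.1428, 0, 0, 0, -0.1428, 0, 0, 0, -0.1428, 0, 0, 0, -0.1428, 0, 0, 0, -0.1428]
}}

```text
time_s: 36.0
position: [0.587, 0.1623, 0.1608]
orientation: [[-0.967, -0.257, -0.0], [-0.257, 0.967, 0.0], [0.0, 0.0, -1.0]]
force: [-0.0, 0.2, -0.3]
finger_gap: 0.448
gripper_force: 0.0
```

Emit:
{"api": "move_arm", "payload": {
  "plan": [0, 0.033, 0, 0, 0, 0.033, 0, 0, 0, 0.033, 0, 0, 0, 0, 0, 0, 0, 0, 0, 0, 0, 0, 0, 0, 0, 0, 0, 0],
  "fingers": 0.1
}}

```text
time_s: 36.7
position: [0.5625, 0.2573, 0.1608]
orientation: [[-0.968, -0.25, -0.0], [-0.25, 0.968, -0.0], [0.0, -0.0, -1.0]]
force: [-0.5, -0.3, -0.7]
finger_gap: 0.546
gripper_force: 0.0
```

```bash
python3 f3.py
python3 - <<'E'
from h import *
s=cam("scene"); t=cam("top"); go(.5620,.2595,.062,194.5)
cv2.imwrite("pics/p10.png",np.hstack([cv2.resize(s["image"][110:230,330:450,::-1],(400,400),interpolation=cv2.INTER_CUBIC),cv2.resize(t["image"][200:340,90:230,::-1],(400,400),interpolation=cv2.INTER_CUBIC)]))
E
```

```text
dark [373.1 191.5] 74.0 [0.586  0.1585] r 0.103 ang 283.9 axis 101.2
dark [357.5 165. ] 53.0 [0.4898 0.1855] r 0.102 ang 225.8 axis 42.9
dark [395.4 162.3] 148.0 [0.5479 0.2768] r 0.022 ang 126.5 axis 14.5
dark [376.5 142.2] 32.0 [0.4586 0.2851] r 0.106 ang 165.7 axis 168.3
dark [394.9 137.2] 114.0 [0.4773 0.3409] r 0.117 ang 135.6 axis 52.2
t 36.85 at [0.5624 0.2575 0.1609] yaw -165.52 | turn first -0.000 rad, then tool shift [-0.0001  0.002   0.0989] len 0.099
```

View pics/p10.png

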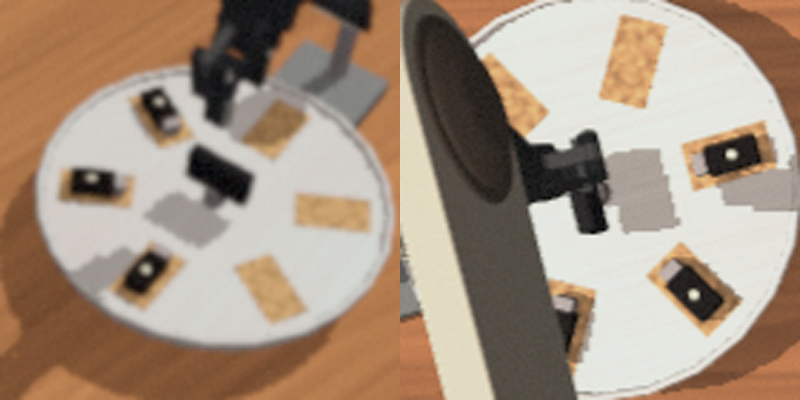

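Emit:
{"api": "move_arm", "payload": {
  "plan": [0, 0.002, 0.03, 0, 0, 0, 0.03, 0, 0, 0, 0.025, 0, 0, 0, 0.01, 0, 0, 0, 0.004, 0, 0, 0, 0, 0, 0, 0, 0, 0, 0, 0, 0, 0]
}}

```text
time_s: 37.65
position: [0.5622, 0.2602, 0.063]
orientation: [[-0.968, -0.251, 0.002], [-0.251, 0.968, 0.001], [-0.002, 0.0, -1.0]]
force: [0.5, 1.3, 0.4]
finger_gap: 0.551
gripper_force: 0.0
```

Emit:
{"api": "move_arm", "payload": {
  "plan": [0, 0, 0, 0, 0, 0, 0, 0, 0, 0, 0, 0, 0, 0, 0, 0, 0, 0, 0, 0, 0, 0, 0, 0, 0, 0, 0, 0],
  "fingers": -1
}}

```text
time_s: 38.35
position: [0.562, 0.2596, 0.0624]
orientation: [[-0.968, -0.251, 0.001], [-0.251, 0.968, -0.001], [-0.0, -0.001, -1.0]]
force: [-0.5, -5.6, 4.6]
finger_gap: 0.156
gripper_force: 44.4
```

Emit:
{"api": "move_arm", "payload": {
  "plan": [0, 0, 0, 0.03, 0, 0, 0, 0.06, 0, 0, 0, 0.08, 0, 0, 0, 0.08, 0, 0, 0, 0.08, 0, 0, 0, 0.08, 0, 0, 0, 0.08, 0, 0, 0, 0.08]
}}

```text
time_s: 39.15
position: [0.562, 0.26, 0.0624]
orientation: [[-0.949, 0.314, 0.001], [0.314, 0.949, 0.0], [-0.001, 0.0, -1.0]]
force: [-0.2, -1.9, 3.7]
finger_gap: 0.157
gripper_force: 44.0
```

Emit:
{"api": "move_arm", "payload": {
  "plan": [0, 0, 0, 0.08, 0, 0, 0, 0.08, 0, 0, 0, 0.08, 0, 0, 0, 0.08, 0, 0, 0, 0.06, 0, 0, 0, 0.06, 0, 0, 0, 0.037, 0, 0, 0, 0]
}}

```text
time_s: 39.95
position: [0.5622, 0.2603, 0.0624]
orientation: [[-0.701, 0.713, 0.001], [0.713, 0.701, 0.001], [-0.001, 0.001, -1.0]]
force: [2.9, 1.9, 4.3]
finger_gap: 0.155
gripper_force: 43.6
```

Emit:
{"api": "move_arm", "payload": {
  "plan": [0, 0, 0, 0, 0, 0, 0, 0, 0, 0, 0, 0]
}}

```text
time_s: 40.25
position: [0.5622, 0.2602, 0.0624]
orientation: [[-0.702, 0.712, 0.001], [0.712, 0.702, 0.001], [-0.0, 0.001, -1.0]]
force: [3.6, 2.6, 5.5]
finger_gap: 0.157
gripper_force: 43.9
```

```bash
python3 - <<'E'
from h import *
s=cam("scene"); go(.5620,.2595,.062,134.5); print(env.sense()["force"],env.sense()["ft_torque"])
h=s["hsv"].astype(int); m=(h[...,0]<25)&(h[...,1]>75)&(h[...,2]>140); k=np.zeros_like(m); k[132:208,345:445]=1
for c,a,ct in blobs(m&k,60,300):
    d=ray(s,c,.0425)[0,:2]-[.5636,.2589]; print("scene pad",c.round(1),a,np.hypot(*d).round(3),np.degrees(np.arctan2(d[1],d[0])).round(1)%360)
E
python3 f3.py
```

```text
t 40.3 at [0.5622 0.2603 0.0624] yaw 134.6 | turn first 0.002 rad, then tool shift [-0.0004 -0.0007  0.0004] len 0.001
[3.3694126  2.33246182 4.98206325] [ 0.30265826 -0.58582663 -0.03713017]
scene pad [439.4 202.2] 100.0 0.16 7.6
scene pad [410.6 196.1] 184.0 0.1 344.7
scene pad [373.5 192.4] 166.0 0.101 284.3
scene pad [429.6 173.3] 160.5 0.101 44.8
scene pad [441.7 148.4] 61.0 0.167 80.5
scene pad [351.9 137.2] 159.0 0.166 184.6
dark [357.5 164.9] 49.5 [0.4894 0.1857] r 0.102 ang 225.6 axis 42.9
```

Emit:
{"api": "move_arm", "payload": {
  "plan": [0, 0, 0, 0, 0, 0, 0, 0, 0, 0, 0, 0, 0, 0, 0, 0, 0, 0, 0, 0],
  "fingers": 0
}}

```text
time_s: 40.85
position: [0.5616, 0.26, 0.0617]
orientation: [[-0.701, 0.713, -0.0], [0.713, 0.701, -0.0], [0.0, -0.0, -1.0]]
force: [0.3, -0.4, 0.4]
finger_gap: 0.499
gripper_force: 0.0
```

Emit:
{"api": "move_arm", "payload": {
  "plan": [0, 0, -0.03, 0, 0, 0, -0.04, 0, 0, 0, -0.04, 0, 0, 0, -0.03, 0, 0, 0, 0, 0, 0, 0, 0, 0]
}}

```text
time_s: 41.45
position: [0.5617, 0.2601, 0.202]
orientation: [[-0.701, 0.713, 0.001], [0.713, 0.701, 0.0], [-0.0, 0.001, -1.0]]
force: [0.4, -0.3, -0.0]
finger_gap: 0.502
gripper_force: 0.0
```

```bash
python3 f3.py
python3 - <<'E'
from h import *
s=cam("scene"); t=cam("top"); np.set_printoptions(suppress=True,precision=4)
# box top corners in both views by grey mask
for n,r,(x0,y0,x1,y1) in(("top",t,(290,190,405,275)),("scene",s,(245,220,350,310))):
    h=r["hsv"].astype(int); k=np.zeros(h.shape[:2],bool); k[y0:y1,x0:x1]=1
    m=((h[...,1]<75)|(h[...,2]<55))&k; m=cv2.morphologyEx(m.astype(np.uint8),cv2.MORPH_OPEN,np.ones((15,15)))
    for c,a,ct in blobs(m,1500,9000):
        p=cv2.approxPolyDP(cv2.convexHull(ct),4,True)[:,0]; print(n,p.tolist(),ray(r,p,.05)[:,:2].tolist())
    # skirt: white
    for c,a,ct in blobs((h[...,2]>165)&(h[...,1]<40)&k,8,900): print(n,"white",c.round(1),a,cv2.boundingRect(ct),ray(r,c,.058)[0].round(4))
    for c,a,ct in blobs((h[...,2]<50)&k,20,900):
        R=cv2.minAreaRect(ct); print(n,"dark",c.round(1),a,R,ray(r,c,.08)[0].round(4))
cv2.imwrite("pics/p11.png",np.hstack([cv2.resize(t["image"][195:265,295:402,::-1],(428,280),interpolation=cv2.INTER_CUBIC),cv2.resize(s["image"][225:305,250:345,::-1],(333,280),interpolation=cv2.INTER_CUBIC)]))
E
```

```text
dark [357.6 164.9] 51.5 [0.4897 0.186 ] r 0.102 ang 225.6 axis 42.9
dark [395.  162.9] 59.0 [0.5489 0.2744] r 0.020 ang 128.2 axis 130.9
dark [414.6 144.8] 49.0 [0.534  0.3657] r 0.110 ang 104.3 axis 101.4
dark [376.5 142.8] 33.0 [0.4604 0.2837] r 0.104 ang 166.2 axis 165.3
top [[391, 204], [393, 254], [303, 257], [302, 206]] [[0.6789364890470097, -0.22837994668109898], [0.5752307923159231, -0.22881023499796233], [0.5740356458324164, -0.043514398766923326], [0.6801503607192997, -0.04397412000579713]]
top white [322.3 228.2] 29.5 (318, 226, 10, 6) [ 0.6318 -0.085   0.058 ]
top white [361.7 221.3] 25.5 (356, 216, 19, 14) [ 0.6437 -0.1662  0.058 ]
top dark [369.4 228.7] 280.0 ((369.5, 229.0), (18.0, 19.0), 90.0) [ 0.6258 -0.18    0.08  ]
scene [[317, 233], [334, 250], [334, 265], [303, 290], [274, 298], [258, 278], [258, 263], [303, 233]] [[0.5998631473697562, -0.04476159135474839], [0.6658625459564758, -0.04219536636996746], [0.6990446952809489, -0.06934001538528295], [0.7059515709652788, -0.17125378342018766], [0.6801576413680919, -0.23841784078134717], [0.6130205255540953, -0.23817840577133023], [0.5788382323549486, -0.21453092357132736], [0.5777277862264663, -0.07321055678067862]]
scene white [289.3 273.3] 19.0 (283, 266, 10, 13) [ 0.6532 -0.1726  0.058 ]
scene dark [302.6 291. ] 25.5 ((303.25, 291.75), (11.31370735168457, 3.535533905029297), 45.0) [ 0.719  -0.1819  0.08  ]
scene dark [281.3 267. ] 180.5 ((282.265380859375, 266.87310791015625), (13.769810676574707, 18.9444522857666), 37.87498474121094) [ 0.6372 -0.1836  0.08  ]
```

View pics/p11.png

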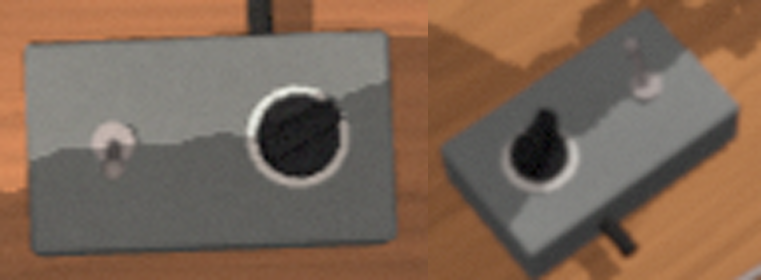

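Run:
```python
from h import *
def enh(r,x0,y0,x1,y1):
    im=cv2.cvtColor(np.mean([cam(r)["image"].astype(np.float32) for _ in range(6)],0),cv2.COLOR_RGB2GRAY)[y0:y1,x0:x1]
    g=np.clip((im-5)/60,0,1)**.6*255
    print(r); print(im.round().astype(int)) if r=="top" else None
    return cv2.resize(g.astype(np.uint8),(400,400),interpolation=cv2.INTER_CUBIC)
cv2.imwrite("pics/p12.png",np.hstack([enh("top",355,215,385,245),enh("scene",266,249,302,285)]))
```

```text
top
[[132 132 132 132 133 132 131 132 133 131 133 133 133 133 133 134 136 135
  134 134 134 133 135 135 134 135 135 136 137 135]
 [132 132 132 132 133 132 132 133 133 135 133 147 171 180 166 158 158 145
  135 136 135 134 133 134 134 135 135 136 136 135]
 [132 131 130 132 133 133 133 133 162 180 209 224 225 225 223 223 223 210
  201 181 144 135 135 137 134 135 135 136 135 117]
 [131 131 131 131 133 132 132 162 211 224 227 200 141 125 125 123 123 164
  181 169 155 124 122 137 136 135 118 102 101  96]
 [132 132 133 132 133 146 200 223 193 155 134  89  58  49  50  50  49  73
   89 120 134 106  84  96 123 119  98  95  94  93]
 [133 132 132 132 146 203 227 197 117  67  55  39  40  40  40  38  42  39
   39  53  60  48  38  65  92  97  94  94  94  95]
 [132 133 134 133 195 226 198 119  54  42  42  40  42  42  39  42  40  33
   24  23  27  30  31  53  82  94  95  94  95  94]
 [132 133 133 179 220 199 118  54  43  41  43  41  40  40  41  41  35  27
   25  29  30  29  29  34  54  83  94  94  95  94]
 [133 133 147 206 228 174  53  40  42  42  42  39  36  35  32  28  27  29
   30  31  29  31  34 
[... 1960 characters left out ...]
2 104  88 108 142
  158 163 157 137 111  97  95  96  95  94  95  94]
 [ 91  93  93  93  93  95  96 101 115 140 161 165 162 161 160 159 159 162
  159 145 120 101  96  95  95  95  95  95  94  92]
 [ 93  94  93  94  95  94  95  95  97 100 107 117 132 139 138 137 135 122
  106 103  97  94  94  94  95  95  96  94  93  95]
 [ 95  94  94  94  94  94  94  94  95  93  94  95 100 102 101 101 100  95
   95  94  94  94  93  94  93  93  92  93  92  93]
 [ 94  95  95  94  94  96  94  95  94  93  93  94  96  96  93  94  95  94
   95  94  94  93  93  94  92  93  92  92  93  93]
 [ 94  95  94  94  95  95  95  96  94  93  93  93  94  95  95  93  94  94
   95  94  93  93  91  94  93  93  92  93  93  93]]
scene
```

View pics/p12.png

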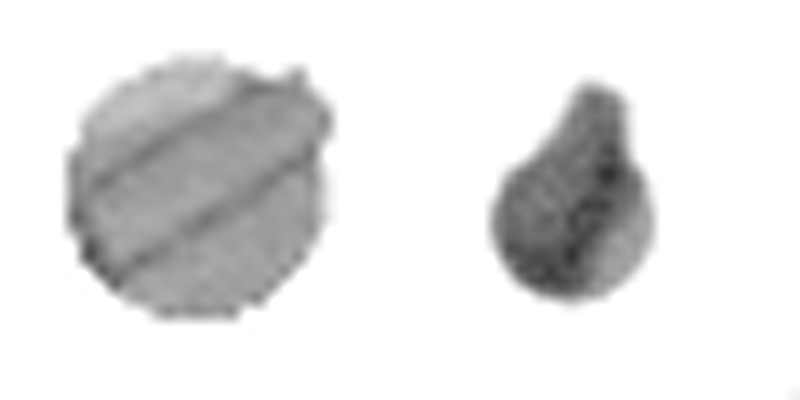

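Run:
```python
from h import *
go(.628,-.181,.12,120.4)
```

```text
t 42.2 at [0.5617 0.2601 0.2018] yaw 134.54 | turn first 0.247 rad, then tool shift [-0.414  -0.166   0.0818] len 0.453
```

Emit:
{"api": "move_arm", "payload": {
  "plan": [0, 0, 0, 0.1235, 0, 0, 0, 0.1235, -0.0345, -0.0138, 0, 0, -0.0345, -0.0138, 0, 0, -0.0345, -0.0138, 0, 0, -0.0345, -0.0138, 0, 0, -0.0345, -0.0138, 0, 0, -0.0345, -0.0138, 0, 0],
  "fingers": 0.1
}}

```text
time_s: 43.0
position: [0.595, 0.0381, 0.202]
orientation: [[-0.506, 0.863, 0.0], [0.863, 0.506, 0.0], [-0.0, 0.0, -1.0]]
force: [1.1, 1.1, -0.6]
finger_gap: 0.546
gripper_force: 0.0
```

Emit:
{"api": "move_arm", "payload": {
  "plan": [-0.0345, -0.0138, 0, 0, -0.0345, -0.0138, 0, 0, -0.0345, -0.0138, 0.01, 0, -0.0345, -0.0138, 0.02, 0, -0.0345, -0.0138, 0.02, 0, -0.0345, -0.0138, 0.02, 0, 0, 0, 0.01, 0, 0, 0, 0, 0]
}}

```text
time_s: 43.8
position: [0.6275, -0.1812, 0.12]
orientation: [[-0.505, 0.863, -0.003], [0.863, 0.505, 0.001], [0.003, -0.002, -1.0]]
force: [-0.0, 0.7, 0.1]
finger_gap: 0.547
gripper_force: 0.0
```

Emit:
{"api": "move_arm", "payload": {
  "plan": [0, 0, 0, 0, 0, 0, 0, 0, 0, 0, 0, 0]
}}

```text
time_s: 44.1
position: [0.6287, -0.18, 0.1229]
orientation: [[-0.507, 0.862, 0.001], [0.862, 0.507, -0.0], [-0.001, 0.001, -1.0]]
force: [0.4, 0.2, 0.9]
finger_gap: 0.552
gripper_force: 0.0
```

Run:
```python
from h import *
go(.628,-.181,.067,120.4)
```

```text
t 44.1 at [ 0.6287 -0.18    0.1229] yaw 120.46 | turn first 0.001 rad, then tool shift [-0.0005 -0.0011  0.0559] len 0.056
```

Emit:
{"api": "move_arm", "payload": {
  "plan": [-0.0005, -0.001, 0.02, 0, 0, 0, 0.02, 0, 0, 0, 0.01, 0, 0, 0, 0.005, 0, 0, 0, 0, 0, 0, 0, 0, 0, 0, 0, 0, 0]
}}

```text
time_s: 44.8
position: [0.6281, -0.1819, 0.0678]
orientation: [[-0.506, 0.863, 0.001], [0.863, 0.506, -0.0], [-0.001, 0.001, -1.0]]
force: [-0.1, -0.1, 0.1]
finger_gap: 0.548
gripper_force: 0.0
```

Emit:
{"api": "move_arm", "payload": {
  "plan": [0, 0, 0, 0, 0, 0, 0, 0, 0, 0, 0, 0, 0, 0, 0, 0, 0, 0, 0, 0, 0, 0, 0, 0, 0, 0, 0, 0, 0, 0, 0, 0],
  "fingers": -1
}}

```text
time_s: 45.6
position: [0.6295, -0.1808, 0.0676]
orientation: [[-0.506, 0.862, 0.004], [0.862, 0.506, 0.001], [-0.001, 0.004, -1.0]]
force: [15.2, 8.6, -0.3]
finger_gap: 0.15
gripper_force: 43.2
```

Run:
```python
from h import *
go(.628,-.181,.067,180.4); print(env.sense()["ft_torque"])
```

```text
t 45.6 at [ 0.6295 -0.1808  0.0676] yaw 120.42 | turn first -1.047 rad, then tool shift [ 0.0015 -0.0002  0.0006] len 0.002
[ 1.2124497  -2.22371016  0.00486895]
```

Emit:
{"api": "move_arm", "payload": {
  "plan": [0, 0.0018, 0, 0, 0, 0, 0, -0.08, 0, 0, 0, -0.12, 0, 0, 0, -0.12, 0, 0, 0, -0.12, 0, 0, 0, -0.12, 0, 0, 0, -0.12, 0, 0, 0, -0.12]
}}

```text
time_s: 46.4
position: [0.6301, -0.1806, 0.0675]
orientation: [[-0.972, 0.233, 0.002], [0.233, 0.972, 0.0], [-0.002, 0.001, -1.0]]
force: [6.3, 4.0, 2.4]
finger_gap: 0.153
gripper_force: 43.8
```

Emit:
{"api": "move_arm", "payload": {
  "plan": [0, 0, 0, -0.1, 0, 0, 0, -0.08, 0, 0, 0, -0.04, 0, 0, 0, 0, 0, 0, 0, 0]
}}

```text
time_s: 46.9
position: [0.6302, -0.1806, 0.0675]
orientation: [[-1.0, 0.02, 0.002], [0.02, 1.0, 0.0], [-0.002, 0.0, -1.0]]
force: [6.4, 4.4, 2.2]
finger_gap: 0.156
gripper_force: 43.8
```

Run:
```python
from h import *
go(.6295,-.1808,.067,180.4); s=env.sense(); print(s["ft_torque"],s["force"],s["finger_gap"])
```

```text
t 46.9 at [ 0.6302 -0.1806  0.0675] yaw 178.85 | turn first -0.027 rad, then tool shift [ 0.0007 -0.0002  0.0005] len 0.001
[ 0.39306524 -0.97798867  0.0083342 ] [6.41553251 4.37934755 2.19296382] 0.15621857660794639
```

Emit:
{"api": "move_arm", "payload": {
  "plan": [0, 0, 0, -0.03, 0, 0, 0, -0.03, 0, 0, 0, -0.02, 0, 0, 0, 0, 0, 0, 0, 0]
}}

```text
time_s: 47.4
position: [0.6302, -0.1805, 0.0676]
orientation: [[-0.998, -0.059, 0.003], [-0.059, 0.998, 0.001], [-0.003, 0.0, -1.0]]
force: [5.5, 4.3, 2.5]
finger_gap: 0.15
gripper_force: 57.1
```

Run:
```python
from h import *
go(.6295,-.1808,.067,180.4); s=env.sense(); print(s["ft_torque"],s["force"],s["finger_gap"],s["q"][5])
```

```text
t 47.4 at [ 0.6302 -0.1805  0.0676] yaw -176.64 | turn first 0.052 rad, then tool shift [ 0.0007 -0.0003  0.0006] len 0.001
[ 0.59112486 -1.101685   -1.32835829] [5.50284551 4.31802988 2.50424716] 0.1502419626966948 -116.1400885541173
```

Emit:
{"api": "move_arm", "payload": {
  "plan": [0, 0, 0, 0.05, 0, 0, 0, 0.1, 0, 0, 0, 0.12, 0, 0, 0, 0.12, 0, 0, 0, 0.12, 0, 0, 0, 0.12, 0, 0, 0, 0.12, 0, 0, 0, 0.12]
}}

```text
time_s: 48.2
position: [0.63, -0.1806, 0.0675]
orientation: [[-0.686, 0.728, 0.002], [0.728, 0.686, 0.0], [-0.001, 0.002, -1.0]]
force: [3.7, 4.0, 2.4]
finger_gap: 0.153
gripper_force: 43.9
```

Emit:
{"api": "move_arm", "payload": {
  "plan": [0, 0, 0, 0.12, 0, 0, 0, 0.12, 0, 0, 0, 0.12, 0, 0, 0, 0.12, 0, 0, 0, 0.12, 0, 0, 0, 0.12, 0, 0, 0, 0.12, 0, 0, 0, 0.12]
}}

```text
time_s: 49.0
position: [0.6298, -0.1805, 0.0675]
orientation: [[0.203, 0.979, 0.002], [0.979, -0.203, 0.0], [0.001, 0.001, -1.0]]
force: [3.9, 3.9, 4.5]
finger_gap: 0.152
gripper_force: 44.1
```

Emit:
{"api": "move_arm", "payload": {
  "plan": [0, 0, 0, 0.12, 0, 0, 0, 0.1, 0, 0, 0, 0.06, 0, 0, 0, 0.03, 0, 0, 0, 0, 0, 0, 0, 0]
}}

```text
time_s: 49.6
position: [0.6298, -0.1804, 0.0675]
orientation: [[0.488, 0.873, 0.001], [0.873, -0.488, 0.001], [0.001, 0.001, -1.0]]
force: [2.6, 4.1, 5.0]
finger_gap: 0.154
gripper_force: 44.2
```

Run:
```python
from h import *
go(.6295,-.1808,.067,60.4); s=env.sense(); print(s["ft_torque"],s["force"],s["finger_gap"],s["q"][5])
```

```text
t 49.6 at [ 0.6298 -0.1804  0.0675] yaw 60.82 | turn first 0.007 rad, then tool shift [-0.0005 -0.0001  0.0005] len 0.001
[ 0.86400866 -0.25134346 -0.02621956] [2.57848844 4.14878477 5.00024961] 0.15449081837216982 6.413989360532512
```

Emit:
{"api": "move_arm", "payload": {
  "plan": [0, 0, 0, 0, 0, 0, 0, 0, 0, 0, 0, 0, 0, 0, 0, 0, 0, 0, 0, 0],
  "fingers": 0
}}

```text
time_s: 50.1
position: [0.6292, -0.1809, 0.0667]
orientation: [[0.488, 0.873, -0.0], [0.873, -0.488, 0.0], [0.0, -0.0, -1.0]]
force: [-0.5, 0.0, 0.2]
finger_gap: 0.498
gripper_force: 0.0
```

Emit:
{"api": "move_arm", "payload": {
  "plan": [0, 0, -0.03, 0, 0, 0, -0.04, 0, 0, 0, -0.03, 0, 0, 0, 0, 0.1325, 0, 0, 0, 0.1325, 0, 0, 0, 0.1325, 0, 0, 0, 0.1325]
}}

```text
time_s: 50.8
position: [0.6292, -0.1809, 0.1668]
orientation: [[0.865, 0.502, -0.0], [0.502, -0.865, 0.0], [-0.0, -0.0, -1.0]]
force: [1.0, 0.5, 0.5]
finger_gap: 0.498
gripper_force: 0.0
```

Emit:
{"api": "move_arm", "payload": {
  "plan": [0, 0, 0, 0.1325, 0, 0, 0, 0.1325, 0, 0, 0, 0.1325, 0, 0, 0, 0.1325, 0, 0, 0, 0, 0, 0, 0, 0],
  "fingers": -1
}}

```text
time_s: 51.4
position: [0.6292, -0.1809, 0.1668]
orientation: [[1.0, 0.005, -0.0], [0.005, -1.0, 0.0], [-0.0, -0.0, -1.0]]
force: [0.4, -0.5, 0.1]
finger_gap: -0.005
gripper_force: 0.0
```

Run:
```python
from h import *
go(.50,-.0855,.16,0)
```

```text
t 51.4 at [ 0.6292 -0.1809  0.1668] yaw 0.3 | turn first 0.005 rad, then tool shift [-0.1292 -0.0954  0.0068] len 0.161
```

Emit:
{"api": "move_arm", "payload": {
  "plan": [-0.026, -0.019, 0, 0, -0.026, -0.019, 0, 0, -0.026, -0.019, 0, 0, -0.026, -0.019, 0, 0, -0.025, -0.0195, 0, 0, 0, 0, 0, 0, 0, 0, 0, 0, 0, 0, 0, 0]
}}

```text
time_s: 52.2
position: [0.5006, -0.0859, 0.1669]
orientation: [[1.0, 0.003, 0.0], [0.003, -1.0, -0.0], [0.0, 0.0, -1.0]]
force: [-0.6, -0.0, -0.1]
finger_gap: 0.0
gripper_force: 0.0
```

```bash
python3 f3.py
python3 - <<'E'
from h import *
im=cv2.cvtColor(np.mean([cam("top")["image"].astype(np.float32) for _ in range(6)],0),cv2.COLOR_RGB2GRAY)[215:243,355:385]
print(im.round().astype(int)); 
t=cam("top"); s=cam("scene"); np.set_printoptions(suppress=True,precision=4)
for r,n,b in((t,"top",(305,215,340,250)),(s,"scene",(290,225,335,265))):
    h=r["hsv"].astype(int); k=np.zeros(h.shape[:2],bool); k[b[1]:b[3],b[0]:b[2]]=1
    for c,a,ct in blobs((h[...,2]>150)&k&(h[...,1]<60),4,300): print(n,c.round(1),a,cv2.boundingRect(ct),ray(r,c,.0865)[0,:2],ray(r,c,.05)[0,:2])
print("exp tip px off",proj(t,[.6135,-.0855,.0865]),proj(s,[.6135,-.0855,.0865]),"on",proj(t,[.646,-.0855,.0865]),proj(s,[.646,-.0855,.0865]),"pivot",proj(t,[.63,-.0855,.05]),proj(s,[.63,-.0855,.05]))
go(.575,-.0855,.075,0)
E
```

```text
dark [357.8 165. ] 51.5 [0.4901 0.1862] r 0.102 ang 225.7 axis 42.9
dark [394.9 163.1] 61.0 [0.5493 0.2737] r 0.019 ang 128.5 axis 131.0
dark [414.5 144.7] 48.5 [0.5336 0.3657] r 0.110 ang 104.5 axis 101.4
dark [376.5 142.9] 34.0 [0.4608 0.2833] r 0.103 ang 166.3 axis 168.3
[[121 121 121 122 121 122 121 122 122 121 121 121 122 122 123 123 124 125
  124 124 123 123 123 125 124 125 125 124 125 125]
 [122 121 121 121 121 121 122 122 122 123 122 135 156 165 152 144 145 133
  123 124 123 122 123 123 123 123 125 124 125 124]
 [121 119 120 120 122 122 122 122 149 167 192 211 213 212 211 209 209 193
  183 166 133 124 125 124 124 124 124 124 125 123]
 [121 120 119 121 122 122 122 149 193 212 178 143 145 129 114 115 130 157
  165 155 167 141 112 126 125 124 126 124 123 123]
 [121 121 122 121 122 133 184 211 213 182 108  60  62  53  44  46  56  71
   74  89 136 144 125 107 111 124 125 125 126 124]
 [121 122 122 122 135 185 193 146 105  79  49  38  39  36  35  36  37  36
   36  41  84 134 151 126  97 113 125 125 124 125]
 [123 122 122 122 179 214 167  73  39  33  29  29  28  32  34  31  30  29
 
[... 2484 characters left out ...]
72 177 179 157
  137 132 127 125 123 124 126 126 125 126 124 122]
 [125 125 126 126 125 124 125 124 125 124 123 124 127 130 132 133 133 128
  124 125 125 123 124 123 123 124 123 123 124 123]]
top [321.9 236.9] 4.5 (320, 236, 4, 3) [ 0.6113 -0.0839] [ 0.6145 -0.0835]
top [321.9 228.7] 36.0 (318, 225, 10, 10) [ 0.6279 -0.0845] [ 0.6317 -0.0841]
scene [313.7 249.2] 20.0 (310, 246, 7, 7) [ 0.6491 -0.0944] [ 0.6326 -0.0813]
exp tip px off [[322.6069 235.7976]] [[307.6323 237.4749]] on [[322.1782 219.6841]] [[315.7543 246.4241]] pivot [[322.6194 229.4529]] [[311.716  249.4172]]
t 52.65 at [ 0.5002 -0.0856  0.1667] yaw 0.07 | turn first 0.001 rad, then tool shift [ 0.0748 -0.0001  0.0917] len 0.118
```

Emit:
{"api": "move_arm", "payload": {
  "plan": [0.037, 0, 0, 0, 0.038, -0.001, 0, 0, 0, 0, 0.03, 0, 0, 0, 0.03, 0, 0, 0, 0.02, 0, 0, 0, 0.012, 0, 0, 0, 0, 0, 0, 0, 0, 0]
}}

```text
time_s: 53.45
position: [0.5755, -0.0845, 0.0757]
orientation: [[1.0, 0.001, 0.001], [0.001, -1.0, -0.0], [0.001, 0.0, -1.0]]
force: [0.8, -0.8, -0.3]
finger_gap: 0.002
gripper_force: 0.0
```

Emit:
{"api": "move_arm", "payload": {
  "plan": [0.01, 0, 0, 0, 0.01, 0, 0, 0, 0.008, 0, 0, 0, 0.008, 0, 0, 0, 0.006, 0, 0, 0, 0, 0, 0, 0]
}}

```text
time_s: 54.05
position: [0.6178, -0.0843, 0.0746]
orientation: [[1.0, 0.001, 0.0], [0.001, -1.0, 0.0], [0.0, -0.0, -1.0]]
force: [0.1, -0.4, 0.2]
finger_gap: 0.001
gripper_force: 0.0
```

```bash
cat > tg.py <<'E'
from h import *
np.set_printoptions(suppress=True,precision=4)
go(.625,-.0845,.075,0); s=env.sense(); print(s["force"])
s=cam("scene"); h=s["hsv"].astype(int)
g=cv2.cvtColor(s["image"],cv2.COLOR_RGB2GRAY); print(g[230:258,300:324])
E
python3 tg.py
```

```text
t 54.05 at [ 0.6178 -0.0843  0.0746] yaw 0.08 | turn first 0.001 rad, then tool shift [ 0.0072  0.0002 -0.0004] len 0.007
[ 0.0806 -0.4202  0.1692]
[[ 59  55  42  20  19  27  21  20  21  25  26  26  19  29  26  23  39  76
  105 111 116 126 138 140]
 [ 85  79  51  20  29  26  23  20  22  25  29  30  29  26  16  33  56  96
  128 133 135 139 141 142]
 [ 64  68  45  34  29  27  25  24  26  23  24  24  23  24  28  36  68 111
  138 141 141 142 140 139]
 [ 43  47  39  35  31  31  24  28  24  22  15  18  26  22  27  52  86 124
  143 143 141 141 138 137]
 [ 32  32  34  27  29  27  26  24  28  27  26  29  35  40  45  71 106 129
  139 142 139 137 138 136]
 [ 34  30  33  34  35  25  26  22  28  23  27  34  54  63  57  83 123 134
  134 136 135 137 138 137]
 [ 26  24  27  27  25  22  23  21  23  27  33  44  59  76  69  88 123 133
  135 135 134 136 137 138]
 [ 22  27  27  25  18  24  24  22  29  32  49  53  59  70  69  93 125 135
  134 134 135 137 137 137]
 [ 19  21  26  22  20  21  22  25  33  49  62  66  57  65  71  97 129 133
  133 134 134 135 135 136]
 [ 26  26  28  31  25  25  25  23  37  60  
[... 1176 characters left out ...]
91  90  93  96 107 111 105 120 137 127 114 115 132 148 149 141 137
  133 135 134 133 132 133]
 [ 92  89  92  93  92  98 103 103 105 109 109 110 120 135 134 132 134 135
  135 133 134 134 134 133]
 [ 88  91  94  92  94 102 111 115 107  95  95  98 105 118 125 129 135 134
  134 132 135 131 135 133]
 [ 92  91  92  94 101 115 123 120 112  97  96 103 113 124 133 135 133 136
  134 132 133 131 131 131]
 [ 90  89  94 100 114 125 123 106  98  95 105 122 129 133 133 135 134 135
  133 133 131 134 132 132]
 [ 93  97 106 116 128 130 122 100  91  95 111 129 131 134 134 134 134 134
  133 131 130 133 133 134]
 [ 96 112 125 128 130 129 116  99  99 106 116 128 133 133 135 133 135 132
  132 130 131 134 135 135]]
```

Emit:
{"api": "move_arm", "payload": {
  "plan": [-0.02, 0, 0, 0, -0.03, 0, 0, 0, 0, 0, -0.04, 0, 0, 0, -0.04, 0, -0.04, 0, -0.02, 0, -0.03, 0, 0, 0, 0, 0, 0, 0, 0, 0, 0, 0]
}}

```text
time_s: 54.9
position: [0.4969, -0.0846, 0.1753]
orientation: [[1.0, 0.001, 0.001], [0.001, -1.0, -0.0], [0.001, 0.0, -1.0]]
force: [0.5, 0.0, -0.8]
finger_gap: -0.001
gripper_force: 0.0
```

```bash
python3 f3.py
python3 - <<'E'
from h import *
np.set_printoptions(suppress=True,precision=4)
t=cam("top"); s=cam("scene"); print(tcp()[0])
g=cv2.cvtColor(t["image"],cv2.COLOR_RGB2GRAY); print(g[214:240,314:332]); 
g=cv2.cvtColor(s["image"],cv2.COLOR_RGB2GRAY); print(g[232:254,303:322])
print(cv2.cvtColor(t["image"],cv2.COLOR_RGB2GRAY)[224:237:2,358:382])
h=t["hsv"].astype(int); m=(h[...,2]<75); k=np.zeros_like(m); k[200:338,92:228]=1
for c,a,ct in blobs(m&k,40,300): print("top dark",c.round(1),a,ray(t,c,.0495)[0,:2])
E
```

```text
dark [357.6 165. ] 50.5 [0.4897 0.1858] r 0.102 ang 225.7 axis 42.9
dark [395. 163.] 60.0 [0.5492 0.2739] r 0.019 ang 128.3 axis 130.9
dark [414.6 144.9] 50.5 [0.5343 0.3654] r 0.110 ang 104.1 axis 101.4
dark [376.5 142.9] 34.0 [0.4608 0.2833] r 0.103 ang 166.3 axis 168.3
[ 0.4975 -0.0845  0.1745]
[[123 124 123 124 127 125 125 122 122 122 124 124 124 120 121 120 119 121]
 [124 123 125 125 125 127 125 122 124 121 122 124 125 122 119 122 118 120]
 [121 122 124 123 123 121 120 121 122 121 123 123 122 123 121 122 124 120]
 [124 121 123 125 124 120 123 125 124 121 121 121 125 126 121 121 122 123]
 [122 123 123 125 123 122 115 119 121 103 100 117 124 123 122 120 120 125]
 [127 126 125 125 123 120 131 146 145 128 102 113 124 123 123 121 123 125]
 [123 126 126 125 124 123 145 167 165 144 114  95 111 125 120 125 123 121]
 [126 125 125 124 127 126 150 176 173 148 115 104 118 123 125 124 124 121]
 [126 124 123 124 125 124 144 162 156 139 110 111 124 125 123 124 125 123]
 [122 123 123 122 126 128 126 128 129 109  92 110 125 125 126 126 124 124]
 [122 124 122 125 126 126 120 122 121 104  94 111 1
[... 3120 characters left out ...]
6  69 129 133]
 [178  94  35  32  28  28  24  27  35  40  39  38  39  33  38  33  35  33
   29  32  34  35 120 136]
 [192 120  42  37  37  38  40  38  30  19  25  33  39  38  40  34  36  38
   31  36  33  35  91 117]
 [215 154  41  38  37  36  41  38  39  38  35  36  28  20  26  31  35  37
   42  38  32  91 141 130]
 [203 215 157  61  40  38  39  38  41  40  41  39  38  40  32  33  21  24
   16  25  87 144 135  99]
 [135 193 211 182 114  35  43  40  41  41  36  41  44  34  34  42  39  35
   70 127 154 138 122 121]]
top dark [144.7 316.1] 174.0 [0.4608 0.2862]
top dark [192.7 302.3] 186.5 [0.4866 0.1863]
top dark [108.1 281.5] 170.0 [0.5341 0.3625]
top dark [153.9 267. ] 242.5 [0.5616 0.2667]
```

```bash
python3 -c "
from station import env
print(env.hand_in())"
```

```text
the job is handed in; nothing more can be done
None
```

I laid the three loose frogs I found on pads 1–3, turned the carousel one click so a loaded pad faces the lamp, reset the selector to its stop and moved it forward four clicks, then flipped the toggle on. I handed the job in after camera readings agreed with all of this. Frog 3 was found off its pad once, beside pad 3, and I re-laid it before turning the carousel. The jar, tin, screwdriver and billet were left alone, and no judging result came back.

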